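# Set the toe stop of a last cradle

## Robot

A 6-joint arm with a two-finger parallel gripper is mounted at the origin on the work surface; the furniture and walls round the work are solid. World frame = base frame: x ahead of the robot, y to its left, z up, the work surface at z = 0. Lengths are in m, angles in rad, forces in N, time in s.
With the tool pointing down it reaches from about 0.3 to 0.875 m from the base axis. Payload 6.4 kg.
Tool frame: the origin (TCP) lies midway between the tips of the shut fingers; the grasp point (between the pads) lies 19 mm behind it; z points along the fingers, y is the direction in which the jaws open and shut (so a half turn about z gives the same grasp; the last joint's range is limited). The gripper opens to 85 mm and grips with 20 to 120 N. Pads are 22 mm wide; open, the fingers measure 114 mm over their backs; the gripper's body (76 mm by 85 mm) begins 54 mm behind the grasp point. The pads swing forward as they close: fully open they stand 13 mm farther back than shut.
Start: joints at [-1.306, 0.181, 1.607, -0, 1.354, -0.206], TCP at [0.261, -0.512, 0.231] pointing down, gripper open.
Joint ranges: [-2.99, 2.99], [-0.89, 2.07], [0.3, 2.58], [-1.14, 4.28], [0, 2.63], [-3.12, 3.12]. Speed limits (rad/s): [2.57, 2.57, 3.01, 3.14, 3.14, 3.14].

## Interface

Orientations are given as a unit quaternion [w, x, y, z].
In Python, from bench import ctrl, optics, ticket gives the robot as it stands. The module is installed in compiled form; this text tells all that it offers.
- The arm moves only by the tool step_arm, never from a script. Its argument "targets" is text: rows parted by semicolons, each of 6 numbers parted by spaces: the shift along the tool's x, y, z in mm, then the turn, a rotation vector about the tool's x, y, z in rad. In form: dx dy dz rx ry rz; .... A call has 1 to 8 rows; each row is the pose to reach, as a shift and turn from the pose commanded when the call began, along the tool's axes at that moment; what a row does not reach only later rows make up. A row lasts 1/8 s, in which the tool goes at most 62.5 mm and 10.7 degrees, less where a joint would pass 70% of its speed; a pose out of reach is approached as far as the arm can. A call with a gripper value outside its range is refused whole. "grip" is the opening in per cent of the stroke, from 0 (shut) to 100 (fully open), set as the call begins (left out, the last holds). The fingers move at their own pace and stop on an object; the grip force is fixed at half the most. Time passes only in rows, so rows that repeat a pose let the fingers close. It gives the time, the measured TCP pose, the force and the opening at its end, in the units of the state.
- ctrl.get_obs(): the state, without advancing time (a new reading comes with each control period).
- optics.camera(name): name is "scene" or "top" or "wrist"; returns a dict with "image" (384x512x3 uint8, red, green, blue), "mtx" (3x3 intrinsics, pixels), "D" ([k1, k2, p1, p2, k3] as OpenCV has them; the pictures are not rectified), "xyz" and "orientation" of the camera in the world. Camera axes: x right, y up, looking along -z (the intrinsics and any distortion apply to the point x, -y, -z); pixel columns grow to the right and rows downward; lengths in m; the calibration is good to about 2 mm. A picture is of the moment at which its call begins. There is no depth.
- ticket.hand_in(): hands the job in, once; it reports no verdict.
The state is a dict: "time_s": time; "q": joint angles; "dq": joint speeds; "joint_efforts": joint torques, N m; "eef_pos": TCP position; "eef_rot": TCP orientation; "wrist_force": force on the tool from outside, world axes, zero at the start; "torque": the same for the moment, N m; "opening": opening from 0.0 (shut) to 1.0 (fully open).
Only numpy, scipy, OpenCV 4.12 (cv2) and the standard library are available. Lean on these libraries where they do the work, as an engineer would, in place of code of your own. Each camera call takes 0.05 s, during which the arm holds its last target.

## Task

Set the sliding toe stop of the wooden last cradle to suit the boot last: stand the last upright on the cradle's board, heel in the V-shaped heel rest and toe pointing straight at the toe stop, and let go of it. Then slide the toe stop gently up its track until it nips the last tight against the heel rest, and ease it back to leave about 5 mm of play at the toe, so that the last, still seated in the heel rest, can be lifted out freely. Leave the small bottle and the round tin alone.

Things in the scene. Friction and masses are not known exactly. Their poses are not given: they have to be found in the camera images.
- cradle: the fixed cradle: a light wooden board 124 x 440 x 18 mm lying flat on the table, with a flush metal T-track along its middle and a steel rule along one edge. Origin at the centre of the underside; its y axis runs along the track from the toe stop to the heel rest, z up
- heel_rest: cork-faced V block 30 mm high at the cradle's +y end, a black star knob behind it; firmly clamped in the track, at a place that differs from start to start. The V opens toward -y, 120 degrees wide, 69 mm across the mouth. Origin on the board's top where the back of a seated heel comes (within 2 mm); axes as the cradle's
- toe_stop: sliding stop near the cradle's -y end: a cork-faced wooden cross-piece 86 mm wide, 42 mm high, facing +y toward the heel rest, on a metal plate. Origin mid-face at its foot, on the board's top; axes as the cradle's. It slides only along the cradle's y (130 mm travel), starts within 10 mm of the -y end, takes about 4 N to move and stays where it is left
- toe_stop_grip (a point): grip point of the toe stop, near the top of its upright wooden grip, which is 40 mm wide (along x) and 16 mm thick (along y) and stands 48 mm behind the face. The point is 74 mm above the board, 16 mm below the grip's top and 32 mm higher than the cross-piece's top. Axes as the cradle's
- last_cone (a point): where to grasp the loose dark green boot last (0.4 to 0.7 kg, 84 wide, 230 long, 139 mm high, standing on its sole): middle of the ankle cone, 118 mm above the sole, 21 mm below the top. Along the last's x the cone is 59 mm wide here, 64 at the top; along y it reaches 30 mm before and 45 mm behind the point. Toe along -y, heel +y, z up; centre of mass 18 mm toeward of the point
- last_toe (a point): the tip of the last's toe, 20 mm above the sole; from last_cone it lies 3 mm along x, -160 mm along y and -98 mm along z of the last
- last_heel (a point): the back of the last's heel, 28 mm above the sole; from last_cone it lies 3 mm along x, 65 mm along y and -90 mm along z of the last. Seated, it comes over the origin of the heel rest
- dye_bottle: a small tan bottle with a black cap, 36 mm across, 66 mm high; a bystander, to be left alone. Origin under its centre
- wax_tin: a low round tin with a black cap, 62 mm across, 52 mm high; a bystander, to be left alone. Origin under its centre

How it is judged:
By the outcome, as a careful person would: the job done as asked, in the order asked, and still so for the second after the job is handed in, with the robot touching nothing.
It also fails if it takes over 51 s, if anything falls off the work surface, if the arm or the gripper's body presses on something with over 40 N, if the wrist force passes 120 N, or if a joint passes its speed limit or range.

## Working session

There is one attempt and no reset: what is moved stays moved. The work goes in short steps, Python scripts to look and compute and a tool call to move; the robot and the scene stay as the last step left them, time stands still between calls to the robot, and variables do not carry over. Pictures are saved under pics/ and viewed, and the job is handed in when it is done.

Besides the shell and the picture viewer there is one more tool, called as name(argument=value, ...) on one line, values as JSON. step_arm: Moves the arm, as the interface text tells. Its arguments: {"type":"object","properties":{"targets":{"type":"string"},"grip":{"type":"number"}},"required":["targets"]}

```bash
mkdir -p pics; ls
python3 - <<'E'
from bench import ctrl, optics, ticket
import cv2,numpy as np
o=ctrl.get_obs()
for k,v in o.items(): print(k,np.round(v,4))
for n in ("scene","top","wrist"):
    c=optics.camera(n); cv2.imwrite(f"pics/{n}0.png",c["image"][:,:,::-1])
    print(n,c["mtx"],c["D"],c["xyz"],c["orientation"])
E
```

```text
pics
time_s 0.0
q [-1.3063  0.1815  1.608  -0.      1.3538 -0.2063]
dq [ 0.0022 -0.0003 -0.      0.0001 -0.0007  0.0006]
joint_efforts [ 7.00000e-04 -4.44867e+01 -3.51336e+01 -3.00000e-04  8.90000e-03
  0.00000e+00]
eef_pos [ 0.2607 -0.5119  0.2304]
eef_rot [-9.000e-04  9.724e-01  2.332e-01 -0.000e+00]
wrist_force [ 0.3374 -0.0765 -0.1401]
torque [ 0.0133 -0.0202 -0.0376]
opening 0.9951
scene [[448.76944935   0.         256.86308994]
 [  0.         448.76944935 193.85482905]
 [  0.           0.           1.        ]] [-0.05453648  0.          0.          0.          0.        ] [-0.56604547 -0.76285303  0.93991313] [ 0.77283335  0.41765426 -0.22347212 -0.42231948]
top [[359.38905293   0.         259.29212402]
 [  0.         359.38905293 187.72293751]
 [  0.           0.           1.        ]] [-0.01784032  0.          0.          0.          0.        ] [ 0.40251389 -0.02767996  1.26988844] [ 0.71543801  0.02969387 -0.0362937  -0.69710078]
wrist [[265.78629117   0.         260.6339105 ]
 [  0.         265.78629117 191.66129658]
 [  0.           0.           1.        ]] [-0.02368121  0.          0.          0.          0.        ] [ 0.33096777 -0.47644003  0.37263382] [ 0.8423419  -0.13010682  0.0813748  -0.5166338 ]
```

View pics/scene0.png

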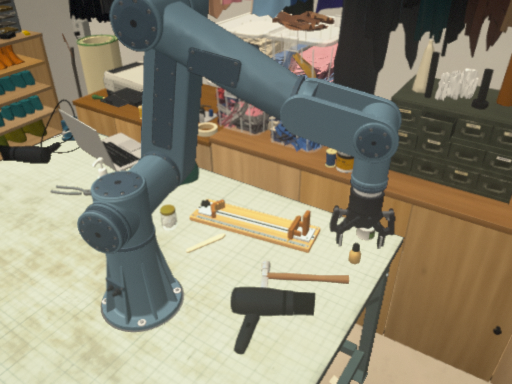

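View pics/top0.png

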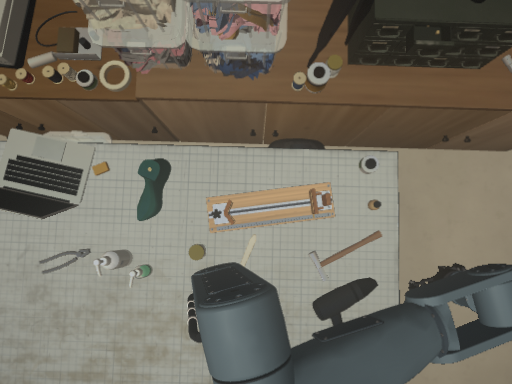

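View pics/wrist0.png

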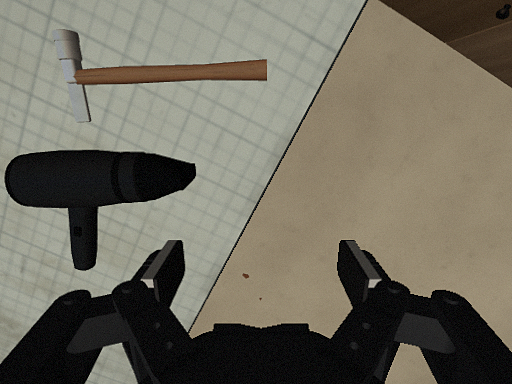

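The scene view shows the cradle at about (255,223), with its toe stop at (303,225) and the robot in front. The top view shows the dark green last at (150,190), the star knob of the heel rest at (217,213) and the toe stop at (320,201). The bottle is at (375,204), and the tins are at (197,252) or (369,165). The wrist view shows only a hammer and a heat gun. I'll enlarge the top view next.

```bash
cat > h.py <<'E'
import numpy as np, cv2
from scipy.spatial.transform import Rotation as R
from bench import ctrl, optics, ticket
def quat(q): return R.from_quat([q[1],q[2],q[3],q[0]])
def ray(c,uv):
    p=cv2.undistortPoints(np.array(uv,float).reshape(-1,1,2),c["mtx"],np.array(c["D"])).reshape(-1,2)
    d=np.c_[p[:,0],-p[:,1],-np.ones(len(p))]
    return np.array(c["xyz"]), quat(c["orientation"]).apply(d)
def onplane(c,uv,z):
    o,d=ray(c,uv); return o+d*((z-o[2])/d[:,2])[:,None]
def proj(c,P):
    p=quat(c["orientation"]).inv().apply(np.atleast_2d(P)-np.array(c["xyz"]))
    p=p*[1,-1,-1]
    return cv2.projectPoints(p.reshape(-1,1,3),np.zeros(3),np.zeros(3),c["mtx"],np.array(c["D"]))[0].reshape(-1,2)
def tri(c1,uv1,c2,uv2):
    o1,d1=ray(c1,uv1);o2,d2=ray(c2,uv2);d1=d1[0];d2=d2[0]
    A=np.c_[d1,-d2];s=np.linalg.lstsq(A,o2-o1,rcond=None)[0]
    a=o1+d1*s[0];b=o2+d2*s[1];return (a+b)/2,np.linalg.norm(a-b)
def save(im,name,box=None,f=1):
    im=im[:,:,::-1]
    if box: x0,y0,x1,y1=box; im=im[y0:y1,x0:x1]
    cv2.imwrite(f"pics/{name}.png",cv2.resize(im,None,fx=f,fy=f,interpolation=cv2.INTER_CUBIC))
E
python3 - <<'E'
from h import *
c=optics.camera("top"); save(c["image"],"top1a",(110,140,210,230),6); save(c["image"],"top1b",(200,170,340,240),5.5)
print(onplane(c,[(150,168),(147,218),(217,213),(320,201),(375,204),(197,252),(369,165),(10,10)],0.02).round(3))
c=optics.camera("scene");save(c["image"],"sc1b",(180,190,330,260),5)
E
```

```text
[[ 0.579  0.347  0.02 ]
 [ 0.404  0.348  0.02 ]
 [ 0.428  0.106  0.02 ]
 [ 0.479 -0.251  0.02 ]
 [ 0.473 -0.444  0.02 ]
 [ 0.292  0.17   0.02 ]
 [ 0.611 -0.423  0.02 ]
 [ 1.153  0.897  0.02 ]]
```

View pics/top1a.png

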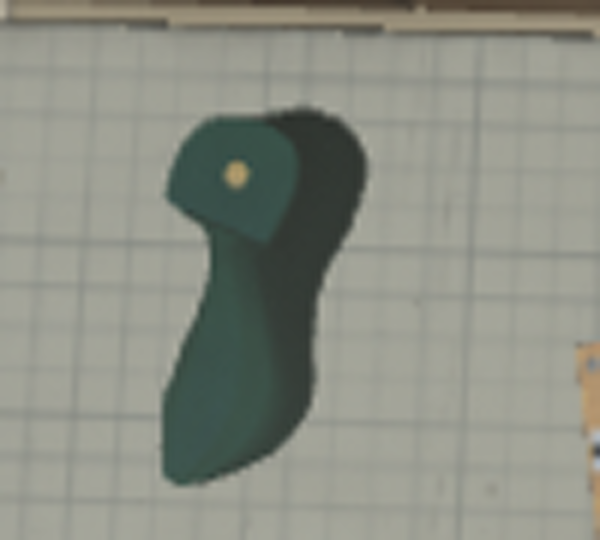

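View pics/top1b.png

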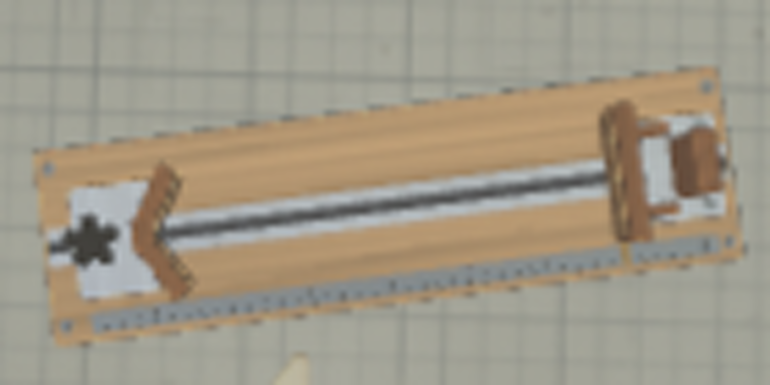

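View pics/sc1b.png

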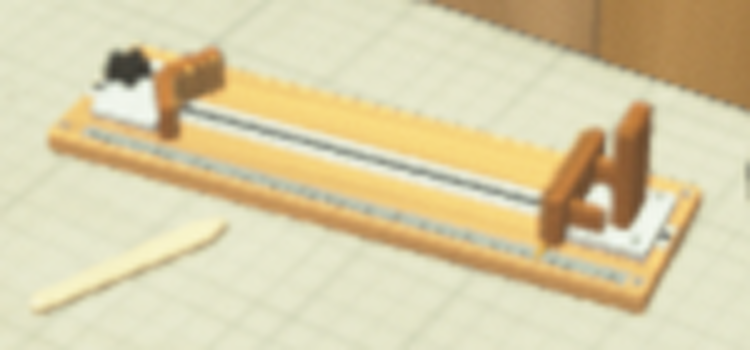

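The enlarged top crop shows the last standing upright, with its flat cone top around (149,168) px, the front edge of the cone from (138,173) to (155,181), and the toe tip at (140,221). On the cradle, the V is on the left and the toe stop on the right. Next I'll measure positions.

Run:
```python
from h import *
c=optics.camera("top"); s=optics.camera("scene")
im=c["image"]; hsv=cv2.cvtColor(im,cv2.COLOR_RGB2HSV)
# cradle board mask
m=((hsv[...,0]>8)&(hsv[...,0]<22)&(hsv[...,1]>70)&(hsv[...,2]>110)).astype(np.uint8)
m[:165]=0;m[245:]=0;m[:,:200]=0;m[:,345:]=0
m=cv2.morphologyEx(m,cv2.MORPH_CLOSE,np.ones((9,9)))
cs,_=cv2.findContours(m,cv2.RETR_EXTERNAL,cv2.CHAIN_APPROX_NONE)
k=max(cs,key=cv2.contourArea); P=onplane(c,k.reshape(-1,2),0.018)[:,:2]
r=cv2.minAreaRect((P*1000).astype(np.float32)); print("board",r)
print(cv2.boxPoints(r).round(1).tolist())
# last mask
g=((hsv[...,0]>70)&(hsv[...,0]<95)&(hsv[...,1]>50)).astype(np.uint8); g[:, :125]=0; g[:150]=0; g[225:]=0; g[:,180:]=0
print("last px",g.sum())
def cr(x,y,b,f): return ((x+.5)/f-.5+b[0],(y+.5)/f-.5+b[1])
b=(110,140)
for n,p,z in [("peg",(236,175),.139),("fL",(167,200),.139),("fR",(268,245),.139),("toe",(180,485),.02),("back",(225,115),.139)]:
    print(n,onplane(c,[cr(*p,b,6)],z).round(4))
b=(200,170)
for n,p,z in [("c1",(38,150),.018),("c2",(718,68),.018),("c3",(742,258),.018),("c4",(58,345),.018),("Vl",(178,295),.048),("Vu",(163,165),.048),("Vvert",(160,228),.018),("slotR",(605,178),.018),("faceTopU",(603,107),.06),("gripc",(700,160),.108),("faceTopL",(618,240),.06)]:
    print(n,onplane(c,[cr(*p,b,5.5)],z).round(4))
```

```text
board ((453.7940979003906, -77.45144653320312), (122.59954071044922, 437.6620178222656), 8.661673545837402)
[[360.20001220703125, 129.6999969482422], [426.1000061035156, -303.0], [547.4000244140625, -284.6000061035156], [481.3999938964844, 148.10000610351562]]
last px 825
peg [[0.5597 0.3146 0.139 ]]
fL [[0.5454 0.3503 0.139 ]]
fR [[0.5229 0.2957 0.139 ]]
toe [[0.3952 0.3732 0.02  ]]
back [[0.5916 0.3222 0.139 ]]
c1 [[0.483  0.1453 0.018 ]]
c2 [[ 0.5468 -0.2862  0.018 ]]
c3 [[ 0.4262 -0.3024  0.018 ]]
c4 [[0.3606 0.128  0.018 ]]
Vl [[0.3941 0.0517 0.048 ]]
Vu [[0.4738 0.0636 0.048 ]]
Vvert [[0.4357 0.0664 0.018 ]]
slotR [[ 0.4746 -0.2148  0.018 ]]
faceTopU [[ 0.5159 -0.2067  0.06  ]]
gripc [[ 0.4815 -0.2574  0.108 ]]
faceTopL [[ 0.4344 -0.2169  0.06  ]]
```

```bash
cat >> h.py <<'E'
def pose(yaw,xyz):
    y=np.radians(yaw); Y=np.array([np.cos(y),np.sin(y),0]); Z=np.array([0,0,-1.]); X=np.cross(Y,Z)
    return R.from_matrix(np.c_[X,Y,Z]),np.array(xyz)
def delta(yaw,xyz,start=None):
    "tool-frame shift mm + rotvec from current pose (or (yaw,xyz)) to target"
    if start is None:
        o=ctrl.get_obs(); r0=quat(o["eef_rot"]); p0=np.array(o["eef_pos"])
    else: r0,p0=pose(*start)
    r1,p1=pose(yaw,xyz)
    return np.r_[r0.inv().apply(p1-p0)*1000,(r0.inv()*r1).as_rotvec()].round(3)
E
python3 - <<'E'
from h import *
print(delta(-111,[.546,.319,.27]))
E
```

```text
[ 631.27  -611.541  -38.637   -0.       0.       0.837]
```

step_arm(targets="631 -612 -39 0 0 0.837;631 -612 -39 0 0 0.837;631 -612 -39 0 0 0.837;631 -612 -39 0 0 0.837;631 -612 -39 0 0 0.837;631 -612 -39 0 0 0.837;631 -612 -39 0 0 0.837;631 -612 -39 0 0 0.837", grip=100)

```text
time_s: 1.35
eef_pos: [0.4212, -0.0443, 0.2538]
eef_rot: [0.0, 0.983, -0.182, 0.001]
wrist_force: [1.3, -0.6, -0.6]
opening: 0.997
```

Run:
```python
from h import *
print(delta(-111,[.546,.319,.27]))
```

```text
[-1.36410e+01 -3.83901e+02 -1.62750e+01  0.00000e+00 -2.00000e-03
 -0.00000e+00]
```

step_arm(targets="-14 -384 -16 0 0 0;-14 -384 -16 0 0 0;-14 -384 -16 0 0 0;-14 -384 -16 0 0 0;-14 -384 -16 0 0 0;-14 -384 -16 0 0 0;-14 -384 -16 0 0 0;-14 -384 -16 0 0 0")

```text
time_s: 2.35
eef_pos: [0.5448, 0.3176, 0.2686]
eef_rot: [0.0, 0.983, -0.181, -0.0]
wrist_force: [0.1, -0.5, 0.8]
opening: 0.999
```

Run:
```python
from h import *
o=ctrl.get_obs(); print(o["eef_pos"],o["q"])
c=optics.camera("wrist"); save(c["image"],"w2"); print(c["xyz"],quat(c["orientation"]).as_matrix().round(3))
```

```text
[0.5448371  0.31762391 0.26859775] [ 3.40099070e-01  2.76639430e-01  1.41608427e+00 -3.66719998e-04
  1.45006576e+00  2.27588129e+00]
[0.61854571 0.29051179 0.41070988] [[-0.358  0.889  0.285]
 [-0.934 -0.341 -0.109]
 [ 0.    -0.305  0.952]]
```

View pics/w2.png

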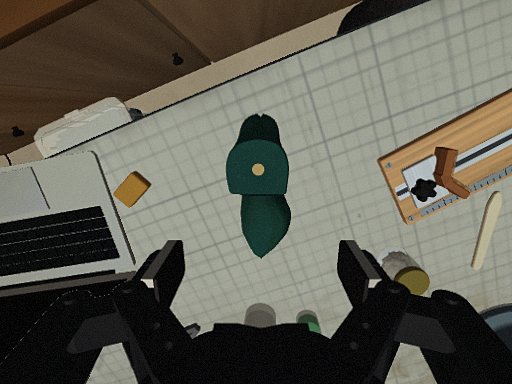

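The wrist view shows the last upright and centred between the jaws. The peg is at (258,170), the front edge of the cone runs from (227,192) to (288,194), and the toe tip is at (262,257).

Run:
```python
from h import *
c=optics.camera("wrist"); im=c["image"]; save(im,"w2c",(205,100,315,270),3.5)
hsv=cv2.cvtColor(im,cv2.COLOR_RGB2HSV)
for n,p,z in [("peg",(258,170),.139),("fL",(227,192),.139),("fR",(288,194),.139),("toe",(262,257),.02)]:
    print(n,onplane(c,[p],z).round(4))
```

```text
peg [[0.5605 0.3147 0.139 ]]
fL [[0.5498 0.3545 0.139 ]]
fR [[0.5242 0.2941 0.139 ]]
toe [[0.3933 0.3734 0.02  ]]
```

View pics/w2c.png

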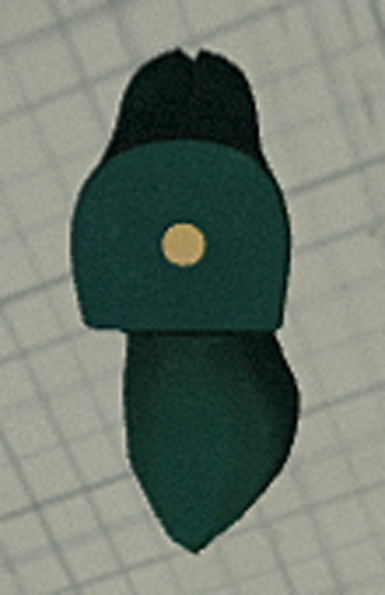

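Run:
```python
from h import *
c=optics.camera("wrist")
f=lambda x,y:((x+.5)/3.5-.5+205,(y+.5)/3.5-.5+100)
Q={}
for n,p,z in [("peg",(183,244),.139),("fL",(85,328),.139),("fR",(282,330),.139),("toe",(195,552),.02),("heel",(192,50),.028),("L",(70,245),.139),("Rr",(291,245),.139)]:
    Q[n]=onplane(c,[f(*p)],z)[0]; print(n,Q[n].round(4))
d=Q["heel"]-Q["toe"]; print(np.linalg.norm(d[:2]),np.degrees(np.arctan2(d[1],d[0])))
e=Q["Rr"]-Q["L"];print(np.linalg.norm(e[:2]),np.degrees(np.arctan2(e[1],e[0]))+90)
e=Q["fR"]-Q["fL"];print(np.linalg.norm(e[:2]),np.degrees(np.arctan2(e[1],e[0]))+90, (Q["L"]+Q["Rr"])/2)
for a in (-21,-22,-23):
    y=np.array([np.cos(np.radians(a)),np.sin(np.radians(a))]);x=np.array([y[1],-y[0]])
    print(a,Q["toe"][:2]+.160*y-.003*x, Q["heel"][:2]-.065*y-.003*x)
print(delta(-112,[.5435,.3165,.27]))
```

```text
peg [0.5616 0.315  0.139 ]
fL [0.5478 0.3528 0.139 ]
fR [0.5254 0.2964 0.139 ]
toe [0.3938 0.376  0.02  ]
heel [0.6103 0.2937 0.028 ]
L [0.5735 0.3467 0.139 ]
Rr [0.5497 0.2849 0.139 ]
0.23165075248296593 -20.79749800590207
0.06617623932814953 -21.07715059160968
0.06068405375840275 -21.68587784165811 [0.56155421 0.3158067  0.139     ]
-21 [0.54423022 0.32142701] [0.55073129 0.31980846]
-22 [0.54325549 0.31880964] [0.55119578 0.32084478]
-23 [0.54223522 0.31620968] [0.55167829 0.32187284]
[-1.619  0.101 -0.674  0.    -0.     0.016]
```

step_arm(targets="0 -3 40 0 0 0;0 -3 90 0 0 0;0 -3 130 0 0 0;0 -3 155 0 0 0;0 -3 174 0 0 0;0 -3 174 0 0 0")

```text
time_s: 3.25
eef_pos: [0.5455, 0.3191, 0.0942]
eef_rot: [0.001, 0.983, -0.183, -0.001]
wrist_force: [0.6, -0.4, 0.6]
opening: 0.997
```

Run:
```python
from h import *
c=optics.camera("wrist"); save(c["image"],"w3")
```

```text
(no output)
```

View pics/w3.png

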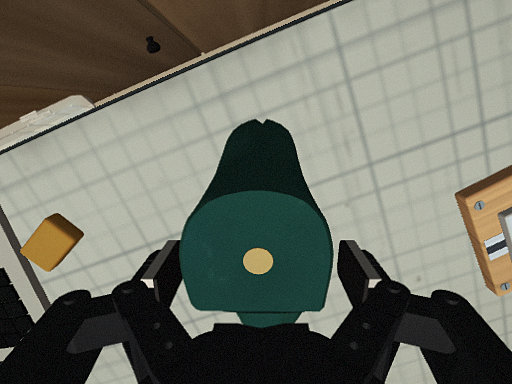

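The last sits between the pads: the cone spans columns 181–332, with the pads at 180 and 340. I'll close the gripper.

step_arm(targets="0 0 0 0 0 0;0 0 0 0 0 0;0 0 0 0 0 0;0 0 0 0 0 0;0 0 0 0 0 0;0 0 0 0 0 0", grip=0)

```text
time_s: 4.05
eef_pos: [0.5475, 0.3207, 0.0975]
eef_rot: [-0.001, 0.983, -0.182, 0.002]
wrist_force: [-0.3, -0.1, 6.3]
opening: 0.73
```

Run:
```python
from h import *
o=ctrl.get_obs(); print(o["wrist_force"],o["torque"],o["opening"])
c=optics.camera("wrist"); save(c["image"],"w4")
```

```text
[-0.32104933 -0.11148709  6.26935951] [-0.18068765  0.183075   -0.06111764] 0.7295654197969877
```

View pics/w4.png

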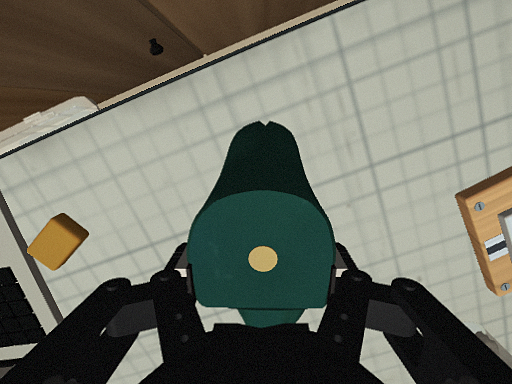

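step_arm(targets="0 0 -10 0 0 0;0 0 -25 0 0 0;0 0 -45 0 0 0;0 0 -65 0 0 0;0 0 -80 0 0 0;0 0 -85 0 0 0;0 0 -85 0 0 0")

```text
time_s: 4.97
eef_pos: [0.5463, 0.3202, 0.1804]
eef_rot: [-0.0, 0.983, -0.182, 0.0]
wrist_force: [1.0, 1.4, -6.6]
opening: 0.724
```

Run:
```python
from h import *
o=ctrl.get_obs(); print(o["wrist_force"],o["torque"],o["opening"],o["eef_pos"])
c=optics.camera("wrist"); save(c["image"],"w5")
c=optics.camera("scene"); save(c["image"],"s5",(100,110,240,240),5)
```

```text
[ 1.00139609  1.35355728 -6.56974002] [-0.02453289 -0.11540765  0.06298894] 0.723976025283843 [0.5462539  0.32018755 0.18042705]
```

View pics/w5.png

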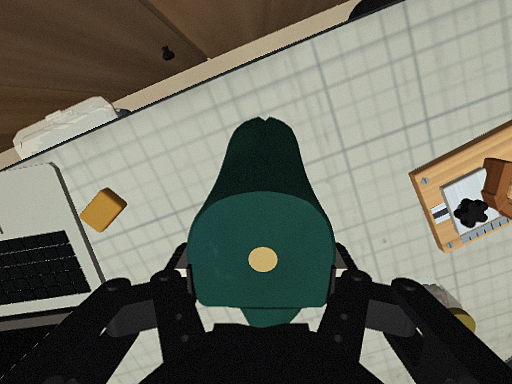

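View pics/s5.png

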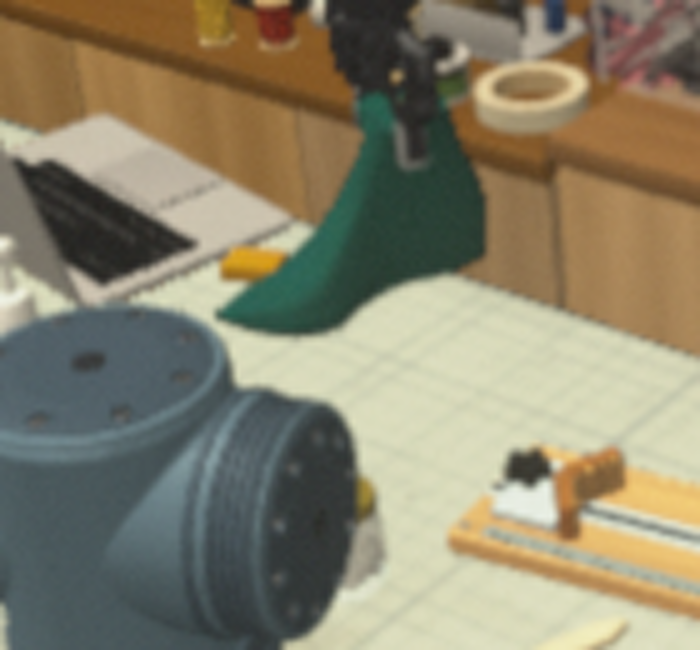

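step_arm(targets="0 10 -15 0 0 -0.07;2 30 -30 0 0 -0.18;4 52 -40 0 0 -0.31;6 77 -40 0 0 -0.45;8 102 -40 0 0 -0.6;10 128 -40 0 0 -0.75;12 153 -40 0 0 -0.9;13 179 -40 0 0 -1.05")

```text
time_s: 6.08
eef_pos: [0.4935, 0.1476, 0.2194]
eef_rot: [-0.0, 0.941, 0.338, -0.001]
wrist_force: [0.3, 0.4, -6.1]
opening: 0.731
```

Run:
```python
from h import *
print(delta(8.66,[.4425,-.0236,.222]),ctrl.get_obs()["wrist_force"])
```

```text
[-1.48205e+02  9.97700e+01 -2.55400e+00 -1.00000e-03  1.00000e-03
 -1.03300e+00] [ 0.31718091  0.44502386 -6.06129694]
```

step_arm(targets="-21 14 0 0 0 -0.15;-42 28 0 0 0 -0.3;-63 42 0 0 0 -0.45;-84 56 0 0 0 -0.6;-105 70 0 0 0 -0.75;-126 85 0 0 0 -0.88;-143 96 0 0 0 -0.98;-148 100 0 0 0 -1.033")

```text
time_s: 7.08
eef_pos: [0.4419, -0.0235, 0.2196]
eef_rot: [-0.001, 0.653, 0.757, -0.0]
wrist_force: [-0.1, 0.1, -6.5]
opening: 0.729
```

Run:
```python
from h import *
c=optics.camera("wrist"); save(c["image"],"w6"); o=ctrl.get_obs(); print(o["eef_pos"],o["eef_rot"],o["wrist_force"])
c=optics.camera("top"); save(c["image"],"t6",(180,140,360,260),4)
```

```text
[ 0.44193064 -0.02371248  0.21956004] [-5.90985420e-04  6.52740754e-01  7.57580979e-01 -4.67335730e-04] [ 0.43187072 -1.26464543 -5.95497461]
```

View pics/w6.png

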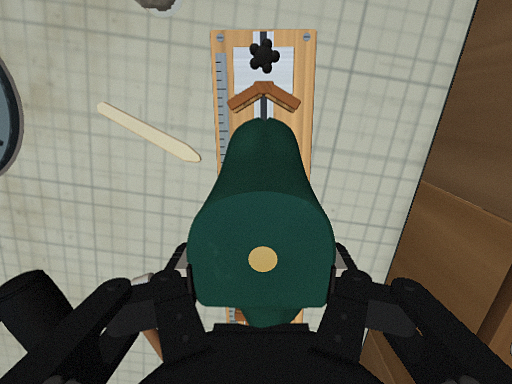

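View pics/t6.png

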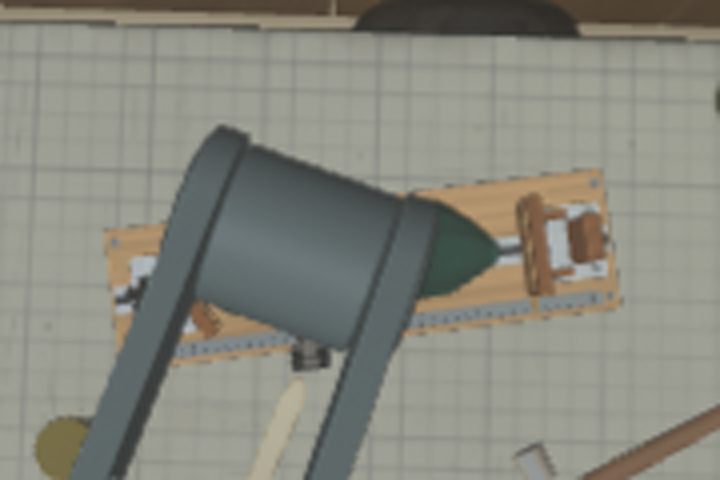

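The wrist view shows the last over the track with the heel at about (265,122). The V tips are at (230,104) and (299,104), and the star knob is at (264,56). I'll measure the V and the board edges in the enlarged picture.

Run:
```python
from h import *
c=optics.camera("wrist"); save(c["image"],"w6c",(200,20,330,150),6)
im=c["image"]; hsv=cv2.cvtColor(im,cv2.COLOR_RGB2HSV)
m=((hsv[...,0]>8)&(hsv[...,0]<24)&(hsv[...,1]>80)&(hsv[...,2]>120))
for v in (35,45,60,75,120,140,160):
    u=np.where(m[v,195:335])[0]+195; print(v,u.min(),u.max(), onplane(c,[(u.min(),v),(u.max()+0.,v)],.018).round(4)[:,:2].tolist())
```

```text
35 210 315 [[0.3622, 0.1254], [0.4819, 0.1428]]
45 210 315 [[0.3631, 0.115], [0.484, 0.1325]]
60 211 314 [[0.3658, 0.0992], [0.486, 0.1167]]
75 212 314 [[0.3685, 0.083], [0.4893, 0.1005]]
120 215 311 [[0.377, 0.0314], [0.496, 0.0487]]
140 216 310 [[0.3806, 0.0068], [0.4997, 0.0241]]
160 217 310 [[0.3844, -0.0188], [0.5048, -0.0013]]
```

View pics/w6c.png

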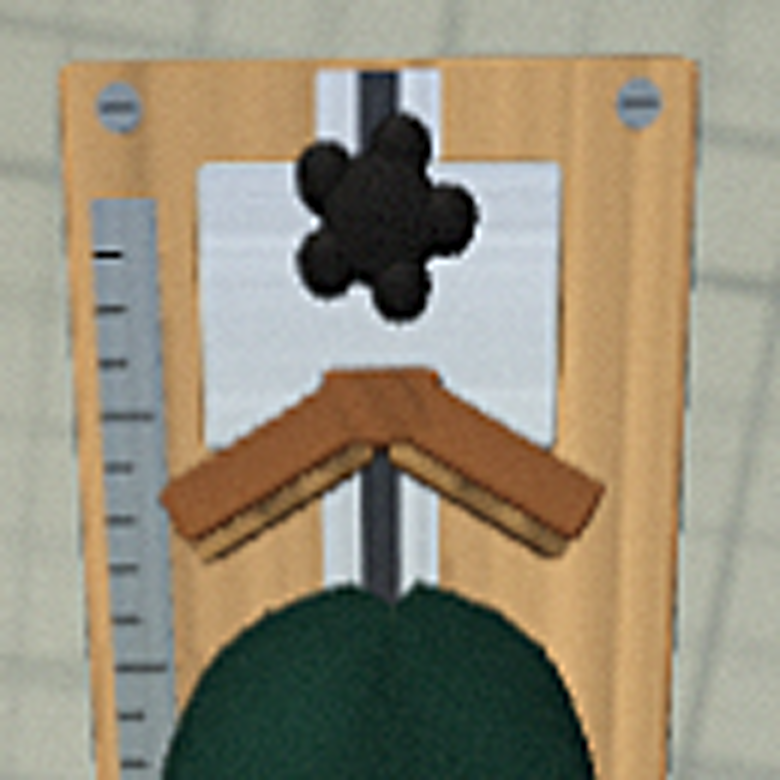

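Run:
```python
from h import *
c=optics.camera("wrist")
a=np.radians(8.7); X=np.array([np.cos(a),np.sin(a)]);Y=np.array([-np.sin(a),np.cos(a)]);C=np.array([.4540,-.0775])
f=lambda x,y:((x+.5)/6-.5+200,(y+.5)/6-.5+20)
def show(n,uv,z):
    p=onplane(c,[uv],z)[0,:2]; print(n,(np.array([(p-C)@X,(p-C)@Y])*1000).round(1))
show("board end L",f(62,68),.018);show("board end R",f(692,60),.018)
show("vertex top",f(380,442),.048)
show("cork top L",f(195,540),.048);show("cork top R",f(570,540),.048)
show("cork foot L",f(210,560),.018);show("cork foot R",f(553,557),.018)
show("vertex foot",f(380,455),.018)
o=ctrl.get_obs(); t=np.array(o["eef_pos"]); print("tcp",((t[:2]-C)@X*1000).round(1),((t[:2]-C)@Y*1000).round(1),t[2])
sole=t[2]-.0975
for dz in (0,.01,.028): show(f"heel z{dz}",f(385,585),sole+dz)
show("notch z0",f(390,605),sole)
show("peg",(263,259.5),sole+.139)
show("front L",(197,305),sole+.139);show("front R",(328,305),sole+.139);show("side L",(188.5,255),sole+.139);show("side R",(335.5,255),sole+.139)
```

```text
board end L [-59.5 219.2]
board end R [ 61.  219.5]
vertex top [  0.7 149.3]
cork top L [-34.3 132.2]
cork top R [ 36.4 131.6]
cork foot L [-34.4 128. ]
cork foot R [ 36.6 128. ]
vertex foot [  0.9 148.3]
tcp -3.1 56.2 0.21976820641925557
heel z0 [  0.8 126.1]
heel z0.01 [  0.7 126.4]
heel z0.028 [  0.5 127. ]
notch z0 [  1.5 123.2]
peg [-1.2 71.2]
front L [-31.8  47.3]
front R [28.7 46.9]
side L [-33.3  73.6]
side R [30.1 73.1]
```

Across two independent views, the cradle axis and the V vertex agree to within 1 mm. The heel is centred on the track and about 17–22 mm short of its seat, so I'll lower the last with roughly a 9 mm gap left.

step_arm(targets="3 0 15 0 0 -0.004;6 0 35 0 0 -0.004;9 0 55 0 0 -0.004;9 0 70 0 0 -0.004;9 0 80 0 0 -0.004;9 0 87 0 0 -0.004;9 0 92 0 0 -0.004;9 0 92 0 0 -0.004")

```text
time_s: 8.28
eef_pos: [0.4414, -0.0138, 0.1281]
eef_rot: [-0.0, 0.652, 0.758, -0.0]
wrist_force: [-0.2, 0.4, -5.5]
opening: 0.729
```

Run:
```python
from h import *
c=optics.camera("wrist"); save(c["image"],"w7c",(180,0,340,150),5); o=ctrl.get_obs(); print(o["eef_pos"],o["eef_rot"],o["wrist_force"],o["torque"])
c=optics.camera("scene"); save(c["image"],"s7",(180,150,340,260),5)
```

```text
[ 0.44163624 -0.01385604  0.12843933] [1.68798376e-04 6.52197317e-01 7.58049223e-01 8.16541359e-05] [-0.68557906 -0.05911455 -6.48663809] [0.13318635 0.03898725 0.01965483]
```

View pics/w7c.png

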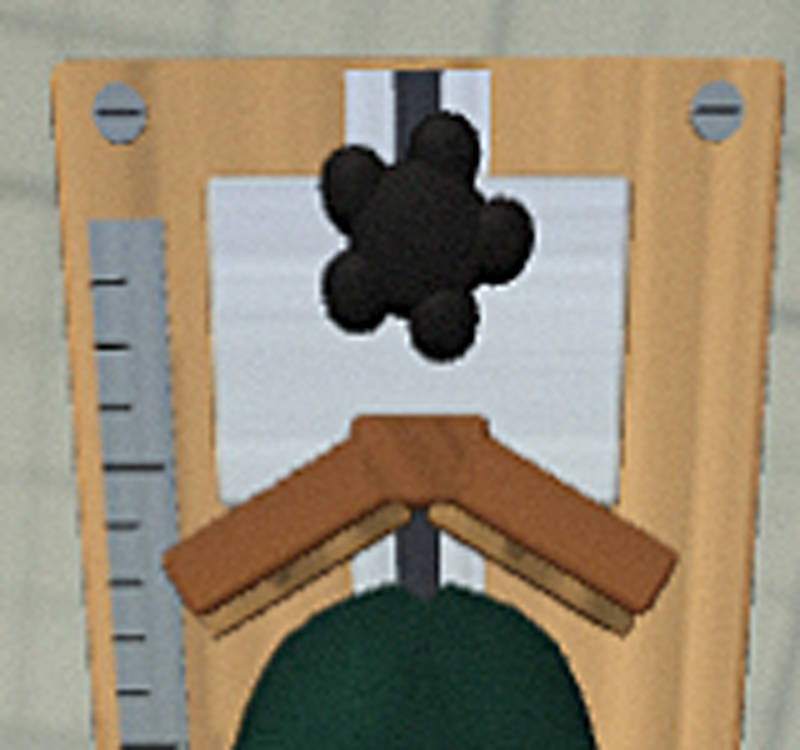

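View pics/s7.png

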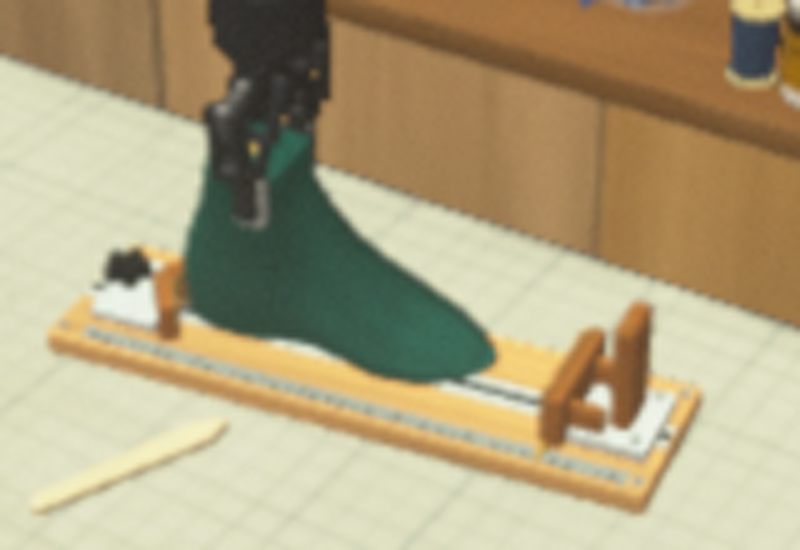

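The heel is centred in the V with a gap left: the heel is at about crop (425,590) and the vertex at (420,505). I'll lower gently until contact.

step_arm(targets="0 0 3 0 0 0;0 0 6 0 0 0;0 0 8 0 0 0;0 0 9 0 0 0;0 0 10 0 0 0;0 0 10 0 0 0")

```text
time_s: 9.12
eef_pos: [0.4415, -0.0137, 0.1182]
eef_rot: [0.0, 0.652, 0.758, -0.0]
wrist_force: [0.4, -0.5, -5.3]
opening: 0.729
```

step_arm(targets="0 0 1 0 0 0;0 0 2 0 0 0;0 0 3 0 0 0;0 0 3.5 0 0 0;0 0 3.5 0 0 0")

```text
time_s: 9.75
eef_pos: [0.4419, -0.0137, 0.1156]
eef_rot: [0.0, 0.652, 0.758, 0.0]
wrist_force: [-2.9, 3.5, 6.3]
opening: 0.729
```

step_arm(targets="0 0 -0.6 0 0 0;2 0 -0.6 0 0 0;4 0 -0.6 0 0 0;6 0 -0.6 0 0 0;7 0 -0.6 0 0 0;7 0 -0.6 0 0 0")

```text
time_s: 10.5
eef_pos: [0.4413, -0.009, 0.1169]
eef_rot: [0.002, 0.652, 0.758, -0.001]
wrist_force: [-5.9, -9.1, 12.0]
opening: 0.733
```

Run:
```python
from h import *
c=optics.camera("wrist"); save(c["image"],"w8c",(180,0,340,150),5); o=ctrl.get_obs(); print(o["eef_pos"],o["eef_rot"],o["wrist_force"],o["torque"])
```

```text
[ 0.44130017 -0.00903587  0.11685173] [ 0.0020733   0.65174916  0.75843064 -0.00130324] [-4.20020912 -9.38728722 11.00301456] [-1.33313138  1.20908443  0.15878844]
```

View pics/w8c.png

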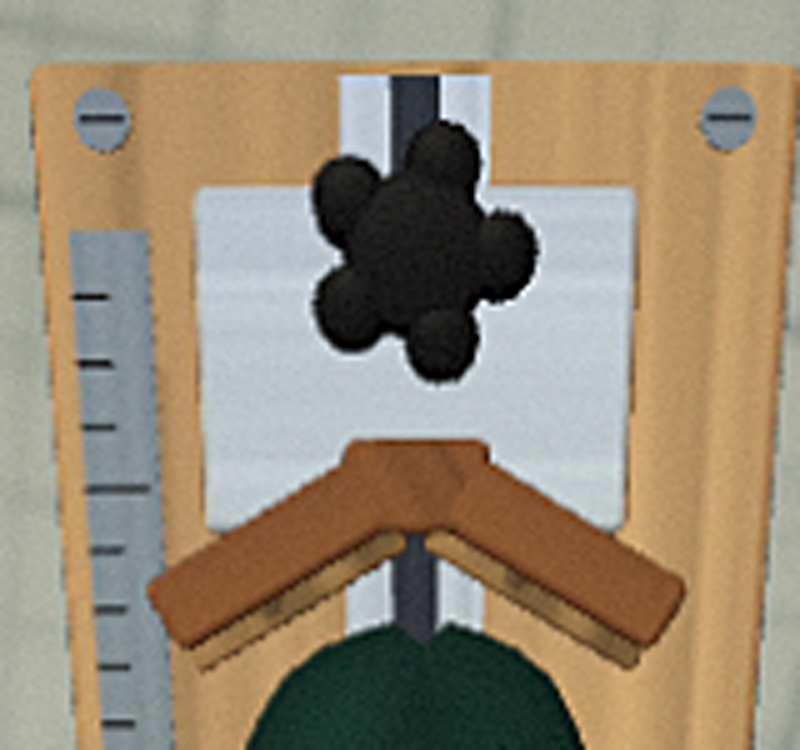

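There's drag: the last still sits about 14 mm short of the vertex and 9 N builds up, so pressing down causes friction. I'll lift slightly, carry it back, and look again.

step_arm(targets="0 0 -3 0 0 0;0 0 -7 0 0 0;0 0 -8 0 0 0;0 0 -8 0 0 0")

```text
time_s: 11.05
eef_pos: [0.4402, -0.0066, 0.1231]
eef_rot: [-0.0, 0.652, 0.758, -0.0]
wrist_force: [-0.1, 0.1, -6.1]
opening: 0.727
```

Run:
```python
from h import *
c=optics.camera("wrist"); save(c["image"],"w9c",(180,0,340,150),5); o=ctrl.get_obs(); print(o["eef_pos"],o["eef_rot"],o["wrist_force"],o["torque"])
c=optics.camera("scene"); save(c["image"],"s9",(180,150,340,260),5)
```

```text
[ 0.44018277 -0.00663213  0.12304784] [-2.46768848e-04  6.52070334e-01  7.58158437e-01 -5.56122485e-05] [-0.21470271  0.19913197 -5.37936217] [0.0941469  0.03047004 0.03267818]
```

View pics/w9c.png

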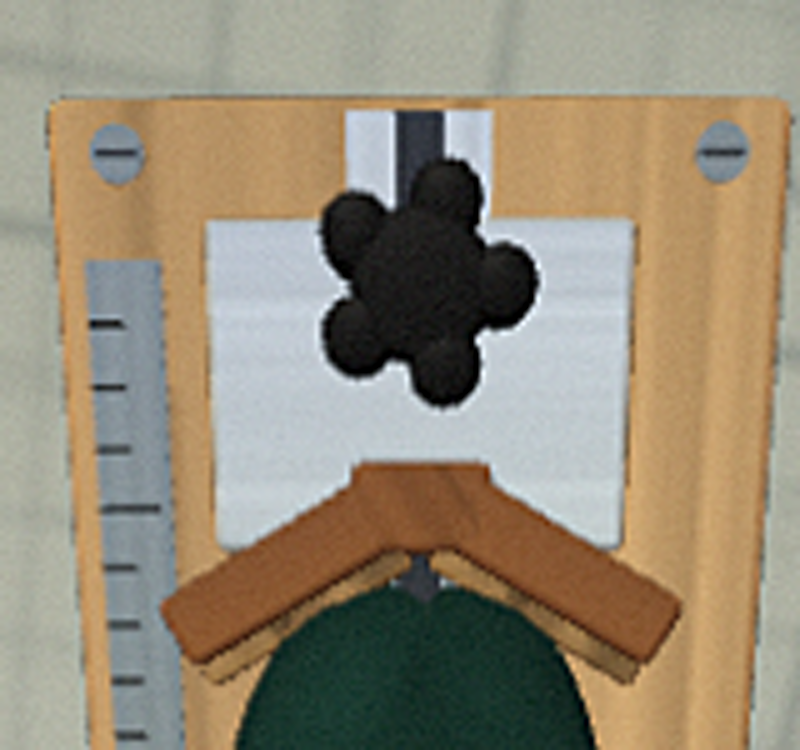

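View pics/s9.png

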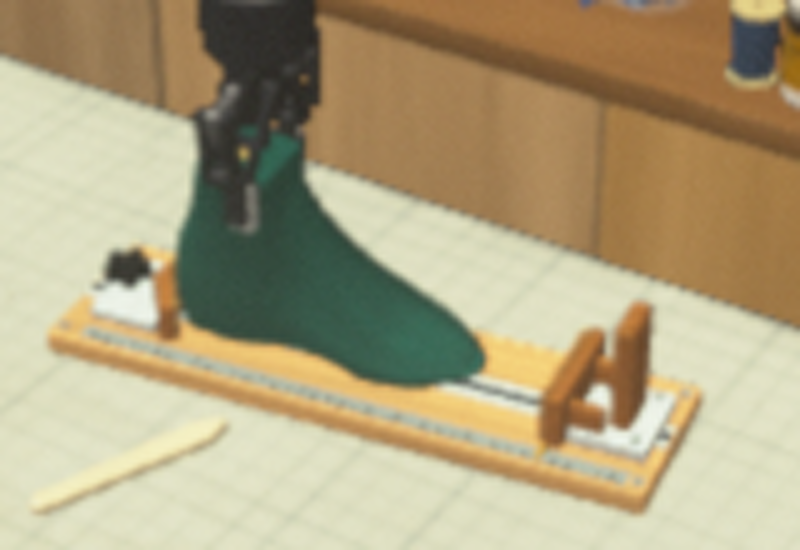

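step_arm(targets="0 0 2 0 0 0;0 0 4 0 0 0;0 0 6 0 0 0;0 0 7 0 0 0;0 0 7.5 0 0 0;0 0 7.5 0 0 0")

```text
time_s: 11.9
eef_pos: [0.4405, -0.0067, 0.116]
eef_rot: [0.0, 0.652, 0.758, 0.0]
wrist_force: [-0.8, 1.5, -2.4]
opening: 0.73
```

step_arm(targets="1 0 0 0 0 0;2 0 0 0 0 0;3 0 0 0 0 0;3 0 0 0 0 0")

```text
time_s: 12.4
eef_pos: [0.4399, -0.0038, 0.1157]
eef_rot: [-0.0, 0.652, 0.758, -0.0]
wrist_force: [0.3, -0.3, -5.5]
opening: 0.729
```

Run:
```python
from h import *
c=optics.camera("wrist"); save(c["image"],"w10c",(180,0,340,150),5); o=ctrl.get_obs(); print(o["eef_pos"],o["eef_rot"],o["wrist_force"],o["torque"])
```

```text
[ 0.43990606 -0.00385288  0.11575923] [ 2.85015581e-06  6.52089175e-01  7.58142271e-01 -6.66384540e-05] [ 0.80540033 -1.03563873 -5.66294577] [-0.08508523  0.02562669 -0.0083113 ]
```

View pics/w10c.png

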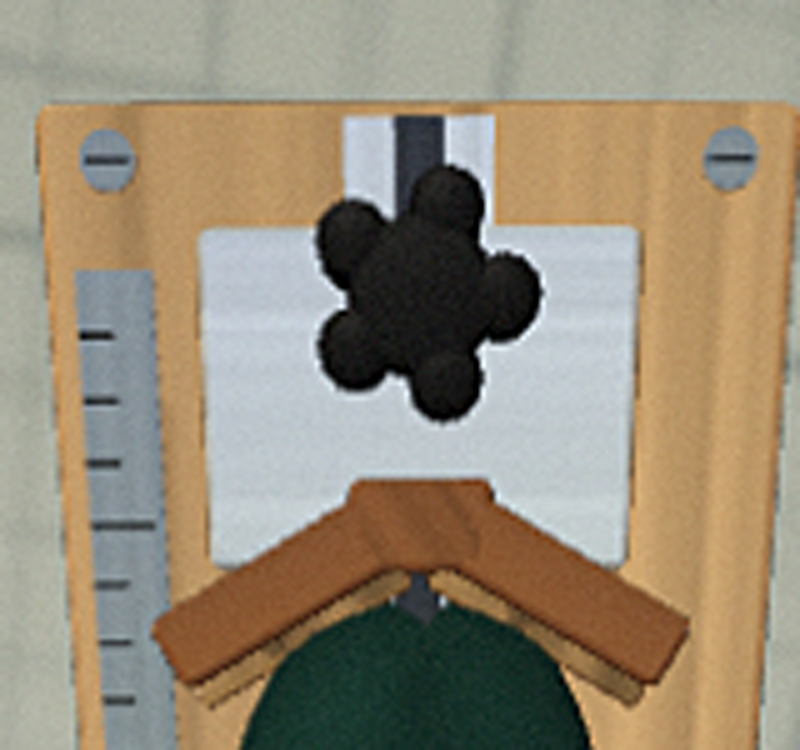

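step_arm(targets="1 0 0 0 0 0;2 0 0 0 0 0;2 0 0 0 0 0")

```text
time_s: 12.82
eef_pos: [0.4397, -0.0019, 0.1158]
eef_rot: [0.0, 0.652, 0.758, -0.0]
wrist_force: [-0.1, -1.8, -5.7]
opening: 0.73
```

step_arm(targets="1 0 0 0 0 0;2 0 0 0 0 0;2 0 0 0 0 0")

```text
time_s: 13.2
eef_pos: [0.4395, -0.0003, 0.1162]
eef_rot: [0.0, 0.652, 0.758, -0.0]
wrist_force: [-1.9, -5.3, -0.6]
opening: 0.728
```

step_arm(targets="0 0 1 0 0 0;0 0 1.5 0 0 0;0 0 1.5 0 0 0")

```text
time_s: 13.58
eef_pos: [0.4399, -0.0011, 0.1158]
eef_rot: [0.001, 0.652, 0.758, -0.001]
wrist_force: [-5.0, -7.7, 8.6]
opening: 0.729
```

Run:
```python
from h import *
c=optics.camera("wrist"); save(c["image"],"w11c",(180,0,340,150),5); o=ctrl.get_obs(); print(o["eef_pos"],o["eef_rot"],o["wrist_force"],o["torque"])
c=optics.camera("scene"); save(c["image"],"s11",(180,150,340,260),5)
```

```text
[ 0.43992559 -0.00109667  0.11583381] [ 1.08268319e-03  6.51863555e-01  7.58335170e-01 -7.09031104e-04] [-5.25893278 -7.6218903   8.80091949] [-1.16882448  1.23331227  0.20446143]
```

View pics/w11c.png

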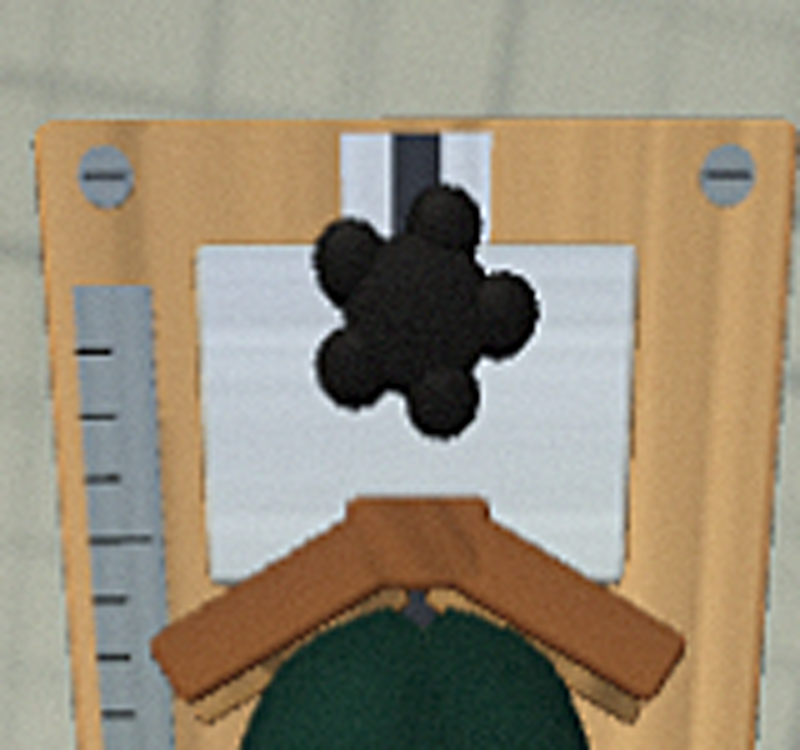

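View pics/s11.png

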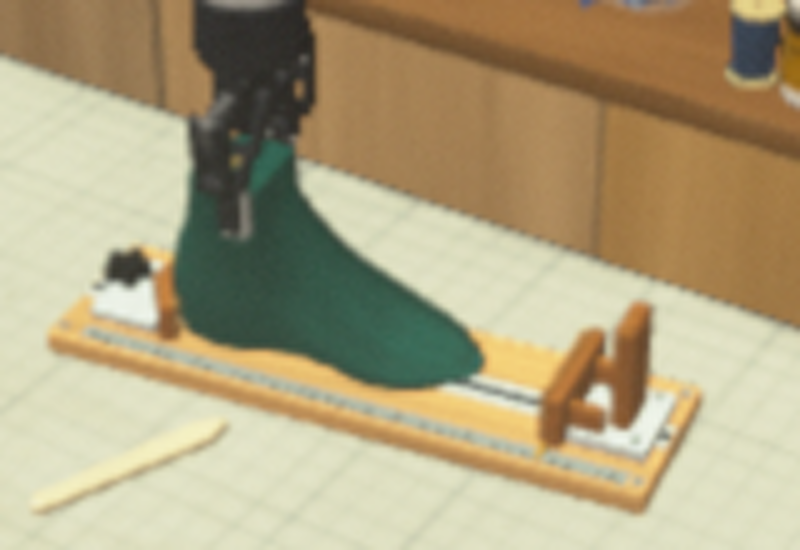

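The heel is in contact with both V faces and centred in the last view. I'll ease the pressure, then release.

step_arm(targets="0 0 -1 0 0 0;0 0 -1 0 0 0")

```text
time_s: 13.92
eef_pos: [0.4396, -0.0006, 0.116]
eef_rot: [0.001, 0.652, 0.758, -0.0]
wrist_force: [-2.1, -5.7, 0.8]
opening: 0.73
```

step_arm(targets="0 0 0 0 0 0;0 0 0 0 0 0;0 0 0 0 0 0;0 0 0 0 0 0;0 0 0 0 0 0", grip=100)

```text
time_s: 14.55
eef_pos: [0.4394, 0.0002, 0.1153]
eef_rot: [-0.0, 0.652, 0.758, 0.0]
wrist_force: [1.0, -0.6, -0.5]
opening: 1.001
```

Run:
```python
from h import *
c=optics.camera("wrist"); save(c["image"],"w12c",(170,0,350,350),1.7); o=ctrl.get_obs(); print(o["eef_pos"],o["eef_rot"],o["wrist_force"],o["torque"])
c=optics.camera("scene"); save(c["image"],"s12",(180,150,340,260),5)
```

```text
[4.39352357e-01 1.61729106e-04 1.15306387e-01] [-1.28254464e-05  6.52125156e-01  7.58111324e-01  3.74667181e-05] [ 0.07554458 -0.05905115  0.0816598 ] [-0.01181616 -0.02995407  0.02133799]
```

View pics/w12c.png

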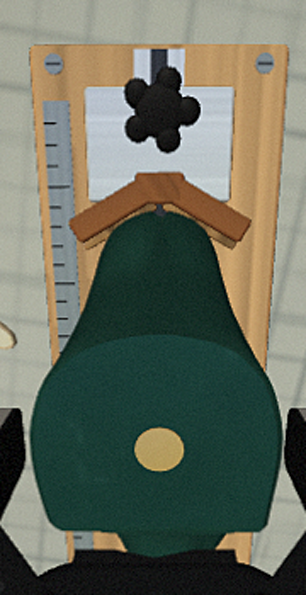

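View pics/s12.png

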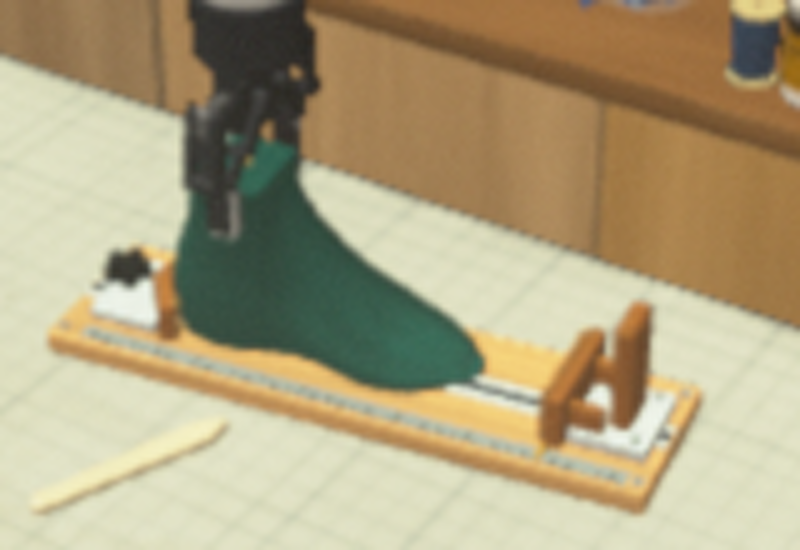

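The last stands free and upright, with its heel in the V. Next I'll raise the arm and go to the toe stop.

step_arm(targets="0 0 -15 0 0 0;0 0 -40 0 0 0;0 0 -80 0 0 0;0 0 -130 0 0 0;0 0 -170 0 0 0;0 0 -175 0 0 0")

```text
time_s: 15.4
eef_pos: [0.441, -0.0003, 0.2948]
eef_rot: [0.003, 0.652, 0.758, 0.002]
wrist_force: [-0.1, 0.1, 0.2]
opening: 0.995
```

Run:
```python
from h import *
c=optics.camera("wrist"); save(c["image"],"w13")
print(delta(-81.3,[.4823,-.2573,.25]))
```

```text
[-2.60458e+02  2.80100e+00  4.38610e+01  5.00000e-03 -2.00000e-03
  1.56900e+00]
```

View pics/w13.png

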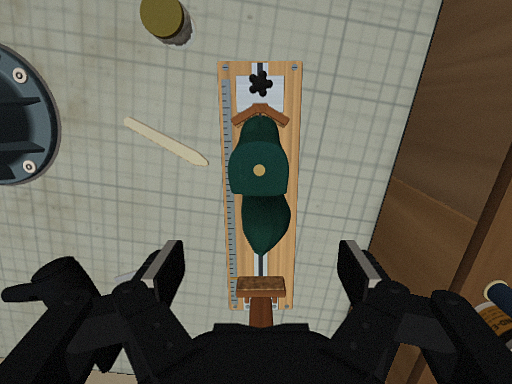

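The wrist view shows the last seated and in line. The toe tip is at (262,255) on the track slot, the toe stop is ahead at (260,287), and the heel is in the V at (260,113). I'll check the alignment in numbers.

Run:
```python
from h import *
c=optics.camera("wrist"); save(c["image"],"w13b",(215,90,310,190),6);save(c["image"],"w13c",(215,200,310,300),6)
```

```text
(no output)
```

View pics/w13b.png

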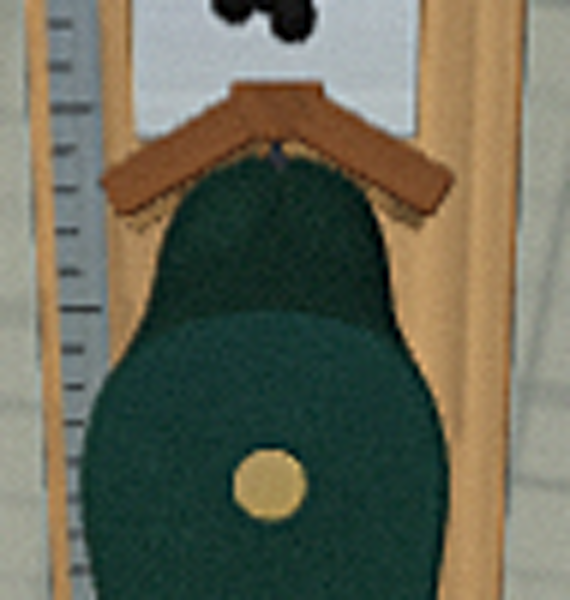

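View pics/w13c.png

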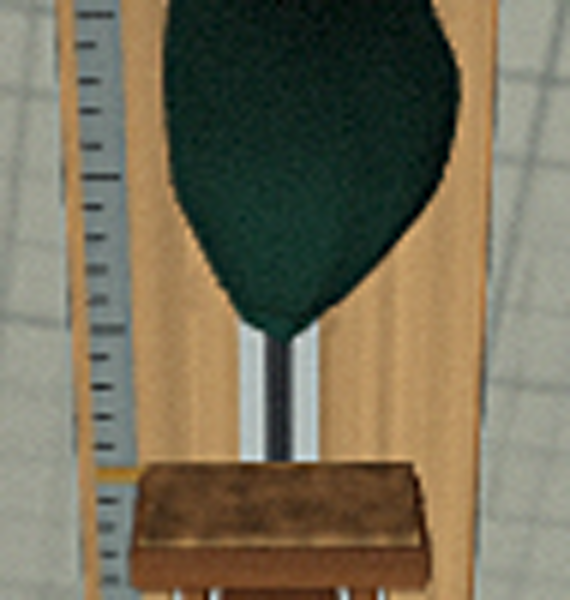

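The toe tip lies within 1 mm of the slot centre. I'll move over the toe stop's grip.

step_arm(targets="-30 0 5 0 0 0.17;-70 1 10 0 0 0.35;-110 1 20 0 0 0.53;-150 2 30 0 0 0.71;-190 2 40 0 0 0.89;-220 3 44 0 0 1.07;-245 3 44 0 0 1.25;-260 3 44 0 0 1.43", grip=70)

```text
time_s: 16.5
eef_pos: [0.4802, -0.2571, 0.2442]
eef_rot: [-0.001, 0.99, 0.141, -0.001]
wrist_force: [-0.6, 1.0, 0.1]
opening: 0.696
```

Run:
```python
from h import *
print(delta(-81.3,[.4823,-.2573,.25]))
```

```text
[ 1.943e+00  7.690e-01 -5.844e+00 -3.000e-03  2.000e-03  1.320e-01]
```

step_arm(targets="2 1 0 0 0 0.132;2 1 0 0 0 0.132;2 1 0 0 0 0.132")

```text
time_s: 16.88
eef_pos: [0.4829, -0.2564, 0.2454]
eef_rot: [-0.001, 0.997, 0.081, -0.001]
wrist_force: [-0.4, 0.2, 0.6]
opening: 0.703
```

Run:
```python
from h import *
c=optics.camera("wrist"); save(c["image"],"w14"); print(ctrl.get_obs()["eef_pos"])
```

```text
[ 0.48303566 -0.25642991  0.24569851]
```

View pics/w14.png

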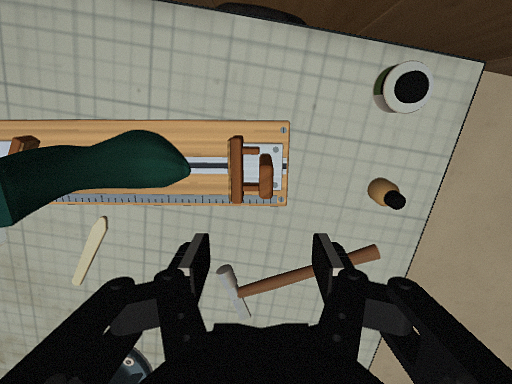

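Run:
```python
from h import *
c=optics.camera("wrist"); save(c["image"],"w14c",(180,110,300,215),6)
```

```text
(no output)
```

View pics/w14c.png

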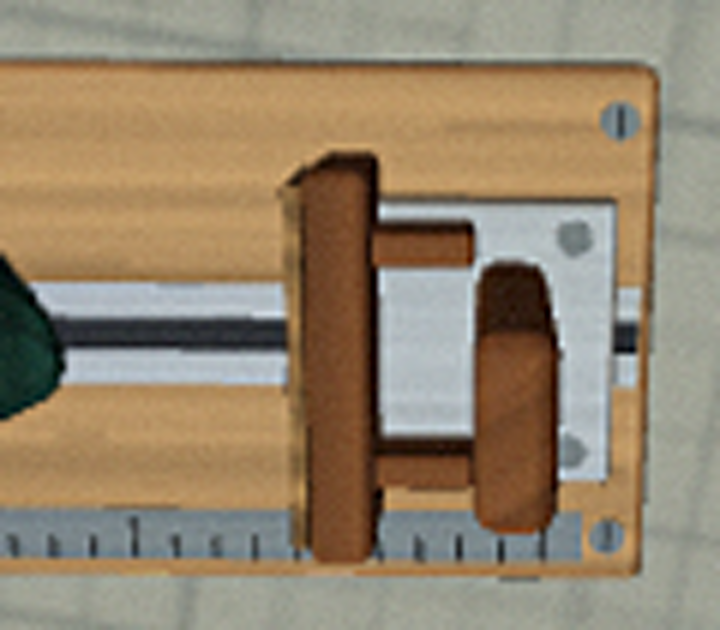

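Run:
```python
from h import *
c=optics.camera("wrist")
a=np.radians(8.7); X=np.array([np.cos(a),np.sin(a)]);Y=np.array([-np.sin(a),np.cos(a)]);C=np.array([.4548,-.0774])
f=lambda x,y:((x+.5)/6-.5+180,(y+.5)/6-.5+110)
def show(n,uv,z):
    p=onplane(c,[uv],z)[0,:2]; print(n,p.round(4),(np.array([(p-C)@X,(p-C)@Y])*1000).round(1))
show("grip",f(516,432),.108)
for p in [(475,332),(552,332),(556,520),(475,520)]: show("gc",f(*p),.108)
show("face foot",f(286,330),.018);show("face top",f(300,540),.06);show("face top",f(298,200),.06)
show("toe",f(64,360),.038)
show("end",f(650,300),.018);show("edgeT",f(300,65),.018);show("edgeB",f(300,572),.018)
print(delta(-81.3,[.4823,-.2573,.25]))
```

```text
grip [ 0.4848 -0.2609] [   1.9 -186. ]
gc [ 0.5019 -0.2507] [  20.3 -178.4]
gc [ 0.5041 -0.2642] [  20.4 -192.1]
gc [ 0.4693 -0.2711] [ -15.  -193.6]
gc [ 0.4669 -0.2562] [ -15.1 -178.6]
face foot [ 0.4763 -0.2088] [   1.3 -133.1]
face top [ 0.4401 -0.2214] [ -36.3 -140.2]
face top [ 0.5131 -0.2119] [  37.3 -141.7]
toe [ 0.4661 -0.1621] [ -1.7 -85.5]
end [ 0.497  -0.2923] [   9.2 -218.8]
edgeT [ 0.537  -0.2045] [  62. -138.]
edgeB [ 0.4163 -0.2196] [ -59.6 -134.8]
[-1.03   0.561 -3.901 -0.     0.     0.009]
```

The grip's centre is at s = -186 mm along the track, which puts the face at -138 and agrees with the given 48 mm. The toe is at about -85. I'll descend over the grip.

step_arm(targets="0 5 30 0 0 0.009;0 5 80 0 0 0.009;0 5 120 0 0 0.009;0 5 145 0 0 0.009;0 5 160 0 0 0.009;0 5 169 0 0 0.009;0 5 169 0 0 0.009")

```text
time_s: 17.9
eef_pos: [0.4843, -0.2619, 0.0775]
eef_rot: [0.0, 0.997, 0.075, 0.0]
wrist_force: [0.7, -0.4, 0.2]
opening: 0.703
```

Run:
```python
from h import *
c=optics.camera("wrist"); save(c["image"],"w15"); print(ctrl.get_obs()["eef_pos"])
```

```text
[ 0.48460719 -0.2621668   0.07800614]
```

View pics/w15.png

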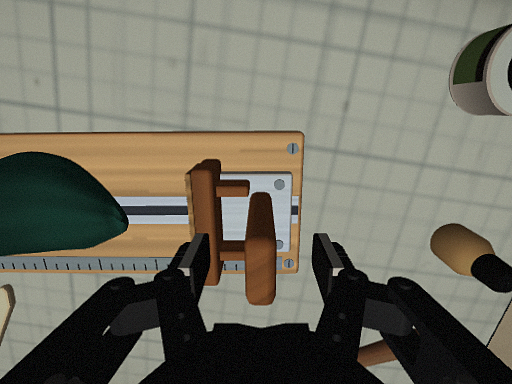

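The wooden grip (column 260) is centred between the pads at 208 and 314. I'll lower 3 mm and close.

step_arm(targets="0 0 3 0 0 0;0 0 3 0 0 0;0 0 3 0 0 0;0 0 3 0 0 0;0 0 3 0 0 0;0 0 3 0 0 0;0 0 3 0 0 0", grip=0)

```text
time_s: 18.82
eef_pos: [0.4843, -0.262, 0.0748]
eef_rot: [0.0, 0.997, 0.075, 0.0]
wrist_force: [-0.5, 0.6, 5.4]
opening: 0.178
```

step_arm(targets="0 -3 0 0 0 0;0 -8 0 0 0 0;0 -14 0 0 0 0;0 -20 0 0 0 0;0 -26 0 0 0 0;0 -32 0 0 0 0;0 -36 0 0 0 0;0 -38 0 0 0 0")

```text
time_s: 19.82
eef_pos: [0.4786, -0.2245, 0.0748]
eef_rot: [0.001, 0.997, 0.075, 0.0]
wrist_force: [-1.8, -5.0, 5.7]
opening: 0.176
```

Run:
```python
from h import *
o=ctrl.get_obs(); print(o["eef_pos"],o["wrist_force"])
c=optics.camera("wrist"); save(c["image"],"w16",(60,100,310,310),3)
```

```text
[ 0.47860385 -0.22447     0.07484925] [-1.8196067  -5.02071683  5.74930316]
```

View pics/w16.png

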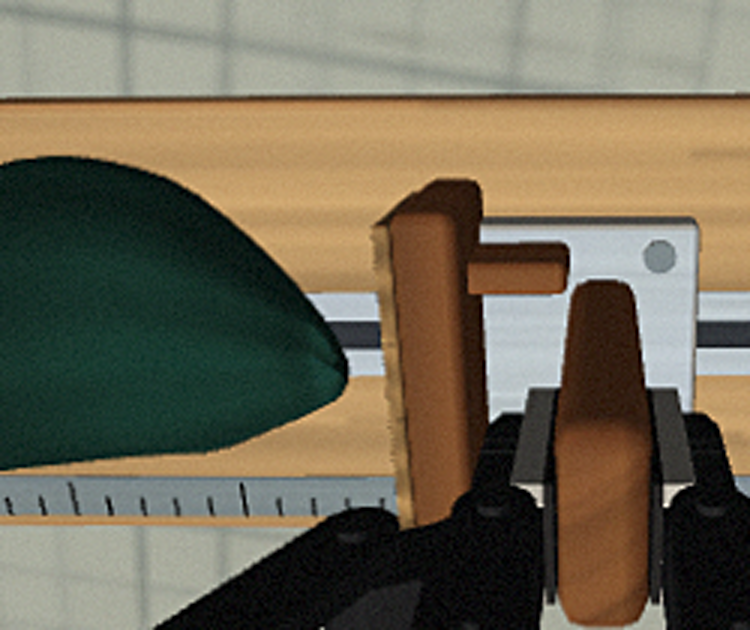

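The toe is at crop (345,370) and the face at about (388,370), so the gap is about 12 mm. The sliding force is 5 N.

step_arm(targets="0 -2 0 0 0 0;0 -4 0 0 0 0;0 -6 0 0 0 0;0 -8 0 0 0 0;0 -8 0 0 0 0")

```text
time_s: 20.5
eef_pos: [0.4774, -0.2165, 0.0748]
eef_rot: [0.0, 0.997, 0.075, 0.0]
wrist_force: [-2.0, -4.0, 7.0]
opening: 0.18
```

step_arm(targets="0 -1 0 0 0 0;0 -2 0 0 0 0")

```text
time_s: 20.75
eef_pos: [0.4771, -0.2147, 0.0748]
eef_rot: [0.001, 0.997, 0.075, 0.0]
wrist_force: [-2.9, -3.7, 5.4]
opening: 0.177
```

step_arm(targets="0 -1 0 0 0 0;0 -2 0 0 0 0")

```text
time_s: 21.0
eef_pos: [0.4768, -0.2128, 0.0748]
eef_rot: [0.001, 0.997, 0.075, 0.0]
wrist_force: [-2.5, -4.2, 7.0]
opening: 0.173
```

step_arm(targets="0 -1 0 0 0 0;0 -1 0 0 0 0")

```text
time_s: 21.25
eef_pos: [0.4766, -0.2117, 0.0748]
eef_rot: [0.001, 0.997, 0.075, 0.0]
wrist_force: [-2.1, -4.2, 6.7]
opening: 0.176
```

step_arm(targets="0 -1 0 0 0 0;0 -1 0 0 0 0")

```text
time_s: 21.5
eef_pos: [0.4765, -0.2107, 0.0748]
eef_rot: [0.001, 0.997, 0.075, 0.0]
wrist_force: [-3.8, -4.0, 6.8]
opening: 0.181
```

Run:
```python
from h import *
o=ctrl.get_obs(); print(o["eef_pos"],o["wrist_force"])
c=optics.camera("wrist"); save(c["image"],"w17",(60,100,310,310),3)
```

```text
[ 0.47646144 -0.21067284  0.07482898] [-3.80170397 -3.99687075  6.8123233 ]
```

View pics/w17.png

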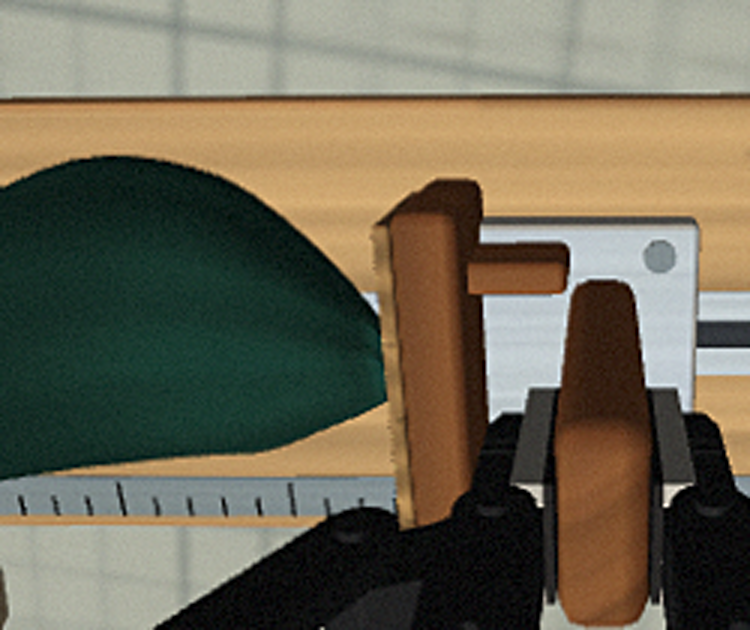

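The face is now at the toe to within the picture's resolution, but the force hasn't risen yet. I'll continue in 1 mm steps.

step_arm(targets="0 -1 0 0 0 0;0 -1 0 0 0 0")

```text
time_s: 21.8
eef_pos: [0.4763, -0.2097, 0.0748]
eef_rot: [0.001, 0.997, 0.075, 0.0]
wrist_force: [-2.3, -4.5, 6.6]
opening: 0.174
```

step_arm(targets="0 -1 0 0 0 0;0 -1 0 0 0 0")

```text
time_s: 22.05
eef_pos: [0.4762, -0.2087, 0.0748]
eef_rot: [0.001, 0.997, 0.075, 0.0]
wrist_force: [-2.6, -4.2, 5.9]
opening: 0.181
```

step_arm(targets="0 -1 0 0 0 0;0 -1 0 0 0 0")

```text
time_s: 22.3
eef_pos: [0.4761, -0.2084, 0.0749]
eef_rot: [0.001, 0.997, 0.075, 0.0]
wrist_force: [-2.8, -6.9, 4.4]
opening: 0.18
```

step_arm(targets="0 -1 0 0 0 0;0 -1 0 0 0 0")

```text
time_s: 22.55
eef_pos: [0.4761, -0.2081, 0.0749]
eef_rot: [0.002, 0.997, 0.075, 0.0]
wrist_force: [-1.7, -10.3, 3.3]
opening: 0.177
```

step_arm(targets="0 -1 0 0 0 0;0 -1 0 0 0 0")

```text
time_s: 22.8
eef_pos: [0.4761, -0.2078, 0.0749]
eef_rot: [0.002, 0.997, 0.075, 0.001]
wrist_force: [-1.1, -13.0, 1.6]
opening: 0.177
```

step_arm(targets="0 -1 0 0 0 0;0 -1 0 0 0 0")

```text
time_s: 23.05
eef_pos: [0.476, -0.2076, 0.0749]
eef_rot: [0.003, 0.997, 0.075, 0.001]
wrist_force: [-0.9, -16.2, -0.3]
opening: 0.177
```

Run:
```python
from h import *
o=ctrl.get_obs(); print(o["eef_pos"],o["wrist_force"],o["torque"],o["eef_rot"])
c=optics.camera("wrist"); save(c["image"],"w18",(60,100,310,310),3)
c=optics.camera("scene"); save(c["image"],"s18",(180,150,340,260),5)
c=optics.camera("top"); save(c["image"],"t18",(190,150,350,250),5)
```

```text
[ 0.47602799 -0.20764099  0.07491762] [ -0.85531377 -16.16714014  -0.34220053] [-2.04996125  0.31126502  0.17327638] [2.97112616e-03 9.97190818e-01 7.48412310e-02 6.59169963e-04]
```

View pics/w18.png

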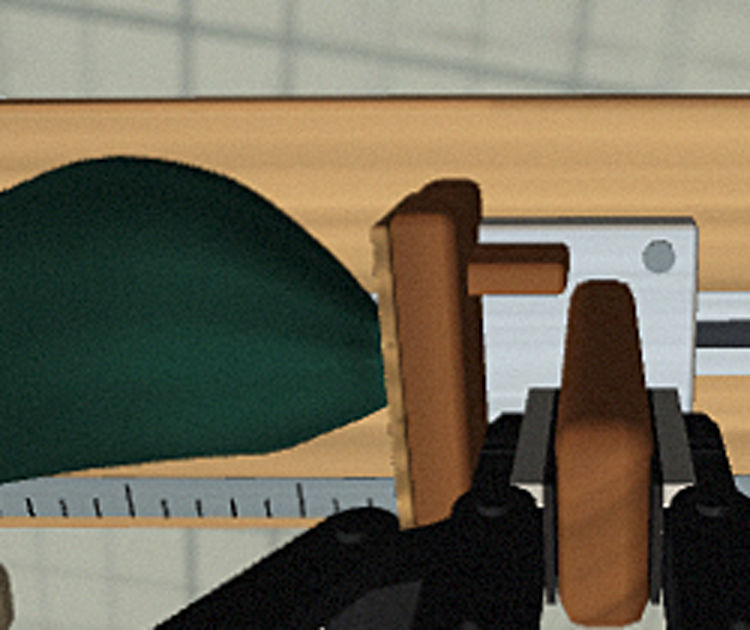

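View pics/s18.png

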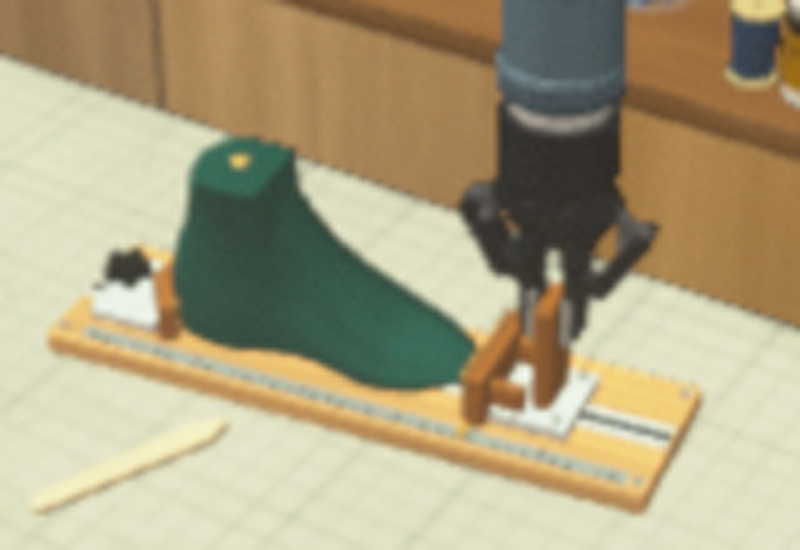

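View pics/t18.png

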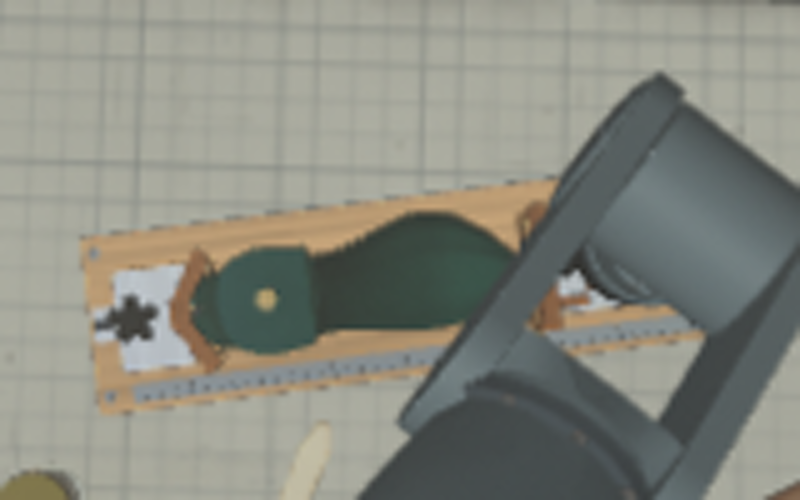

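The last is nipped: force rose from 4 N sliding to 16 N while the stop barely moved, and the last is straight and in the V. Contact was at TCP y ≈ -0.2085. I'll ease back to about y = -0.2134, which is 5 mm along the track.

step_arm(targets="0 1 0 0 0 0;0 2 0 0 0 0;0 3 0 0 0 0;0 4 0 0 0 0;0 5 0 0 0 0;0 6 0 0 0 0;0 7 0 0 0 0;0 7 0 0 0 0")

```text
time_s: 24.2
eef_pos: [0.4763, -0.21, 0.0748]
eef_rot: [-0.001, 0.997, 0.075, -0.0]
wrist_force: [-3.2, 2.6, 11.7]
opening: 0.175
```

step_arm(targets="0 1 0 0 0 0;0 2 0 0 0 0;0 3 0 0 0 0;0 3 0 0 0 0")

```text
time_s: 24.7
eef_pos: [0.4768, -0.213, 0.0748]
eef_rot: [-0.001, 0.997, 0.075, -0.0]
wrist_force: [-3.9, 2.7, 10.9]
opening: 0.179
```

step_arm(targets="0 0.5 0 0 0 0;0 0.5 0 0 0 0")

```text
time_s: 24.95
eef_pos: [0.4769, -0.2134, 0.0748]
eef_rot: [-0.001, 0.997, 0.075, -0.0]
wrist_force: [-3.3, 3.8, 10.9]
opening: 0.178
```

Run:
```python
from h import *
o=ctrl.get_obs(); print(o["eef_pos"],o["wrist_force"])
c=optics.camera("wrist"); save(c["image"],"w19",(60,100,310,310),3)
```

```text
[ 0.47685462 -0.21341608  0.07477314] [-3.32917029  3.81226698 10.89291092]
```

View pics/w19.png

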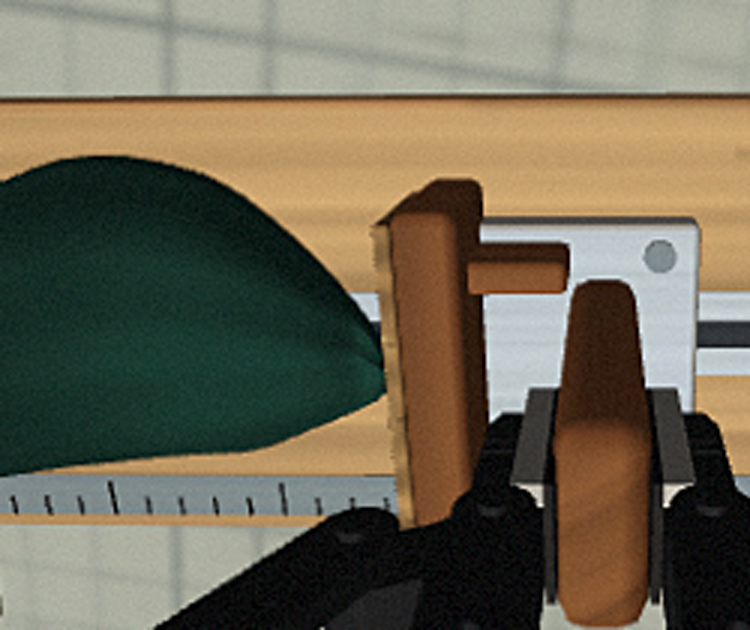

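The rule ticks and the last both shifted about 17 crop px (about 5 mm) relative to the stop, so the last stayed put while the stop moved back. I'll relax the residual pull, then release.

step_arm(targets="0 -0.6 0 0 0 0;0 -1.1 0 0 0 0;0 -1.1 0 0 0 0")

```text
time_s: 25.38
eef_pos: [0.4769, -0.2134, 0.0748]
eef_rot: [-0.0, 0.997, 0.075, -0.0]
wrist_force: [-2.2, -1.2, 8.7]
opening: 0.179
```

step_arm(targets="0 0 0 0 0 0;0 0 0 0 0 0;0 0 0 0 0 0;0 0 0 0 0 0;0 0 0 0 0 0", grip=60)

```text
time_s: 26.0
eef_pos: [0.4769, -0.2137, 0.0742]
eef_rot: [-0.0, 0.997, 0.075, -0.0]
wrist_force: [0.4, 0.8, 0.2]
opening: 0.597
```

step_arm(targets="0 0 -15 0 0 0;0 0 -40 0 0 0;0 0 -80 0 0 0;0 0 -130 0 0 0;0 0 -170 0 0 0;0 0 -175 0 0 0;0 0 -175 0 0 0")

```text
time_s: 26.88
eef_pos: [0.4769, -0.2138, 0.2499]
eef_rot: [0.0, 0.997, 0.075, 0.0]
wrist_force: [-0.1, 0.2, -0.1]
opening: 0.603
```

Run:
```python
from h import *
c=optics.camera("wrist"); save(c["image"],"w20"); save(c["image"],"w20c",(130,110,280,220),5); o=ctrl.get_obs(); print(o["eef_pos"],o["eef_rot"],o["wrist_force"],o["time_s"])
```

```text
[ 0.47642949 -0.21342472  0.24869884] [-3.84626274e-04  9.97197639e-01  7.48101786e-02 -3.97962125e-04] [-1.0414729   0.49646365 -0.24175749] 26.925
```

View pics/w20.png

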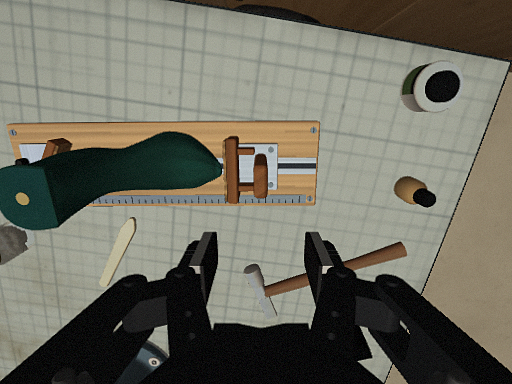

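View pics/w20c.png

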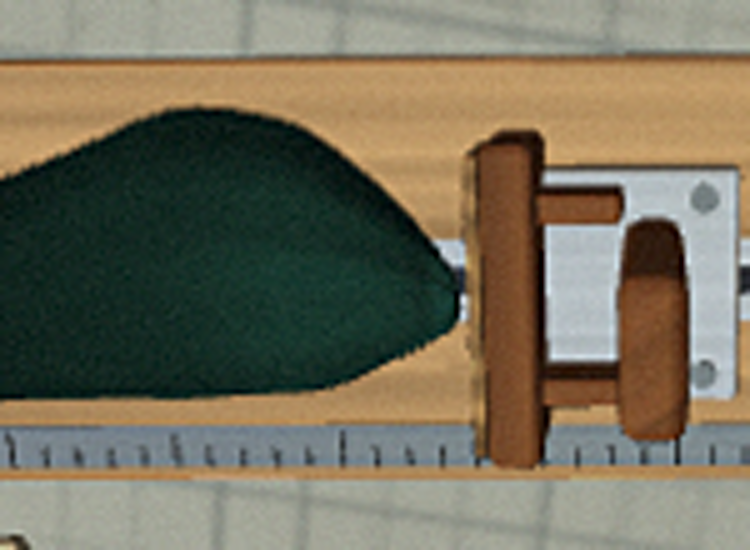

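Released. In this view a narrow gap shows between the toe (crop 459) and the cork face (about 470). I'll put the camera over the last side of the gap to measure it properly.

step_arm(targets="0 -20 10 0 0 0;0 -45 30 0 0 0;0 -60 40 0 0 0;0 -60 40 0 0 0;0 -60 40 0 0 0")

```text
time_s: 27.55
eef_pos: [0.4684, -0.1549, 0.2098]
eef_rot: [0.0, 0.997, 0.075, 0.0]
wrist_force: [0.4, 0.0, 0.4]
opening: 0.601
```

Run:
```python
from h import *
c=optics.camera("wrist"); save(c["image"],"w21c",(220,110,350,220),6); o=ctrl.get_obs(); print(o["eef_pos"],o["eef_rot"])
np.savez("c21.npz",**{k:np.array(v) for k,v in c.items()})
save(c["image"],"w21")
```

```text
[ 0.46851055 -0.15512063  0.20999522] [4.87507936e-04 9.97202998e-01 7.47374681e-02 5.04543881e-04]
```

View pics/w21c.png

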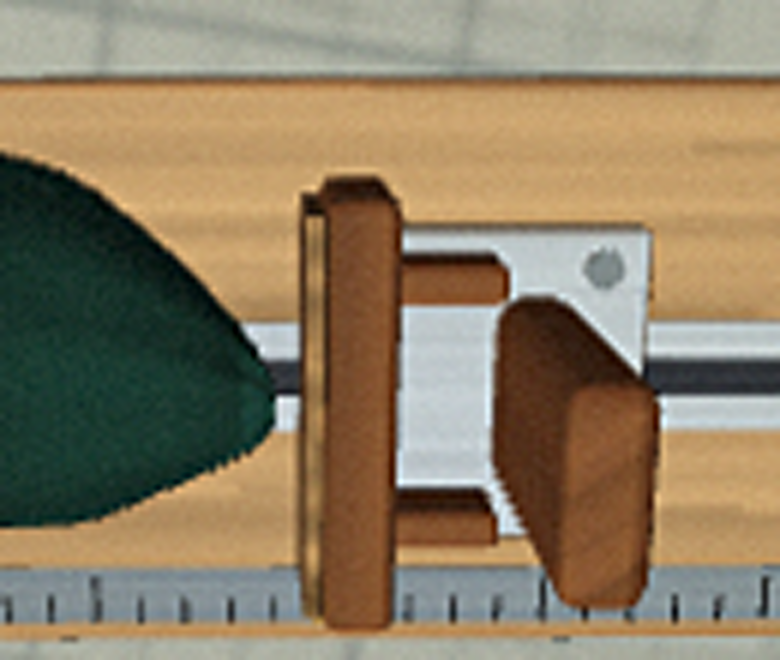

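View pics/w21.png

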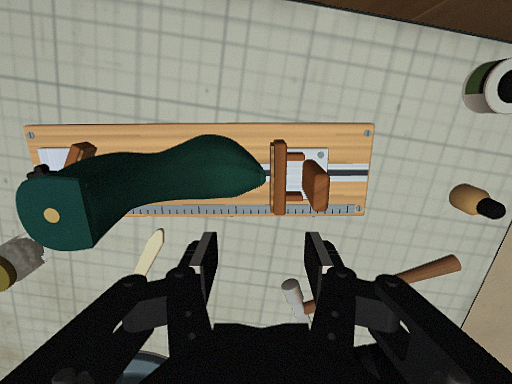

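Run:
```python
from h import *
c=dict(np.load("c21.npz"))
a=np.radians(8.7); X=np.array([np.cos(a),np.sin(a)]);Y=np.array([-np.sin(a),np.cos(a)]);C=np.array([.4548,-.0774])
f=lambda x,y:((x+.5)/6-.5+220,(y+.5)/6-.5+110)
def show(n,uv,z):
    p=onplane(c,[uv],z)[0,:2]; print(n,(np.array([(p-C)@X,(p-C)@Y])*1000).round(1))
for z in (.030,.038,.045): show(f"toe {z}",f(274,395),z)
for z in (.018,.022): show(f"face foot {z}",f(301,395),z)
show("face top U",f(306,205),.060);show("face top L",f(322,615),.060)
show("grip",f(608,495),.108)
```

```text
toe 0.03 [ -0.9 -83.8]
toe 0.038 [  1.1 -83.6]
toe 0.045 [  2.9 -83.5]
face foot 0.018 [ -3.9 -89.8]
face foot 0.022 [ -2.9 -89.6]
face top U [ 42.2 -89. ]
face top L [-38.  -92.8]
grip [   2.1 -136.2]
```

The vision gap is 5–6 mm from the face edge, or 4.6 mm from the grip top minus 48 mm. Encoder travel from contact is 5.0 mm, so they agree. I'll clear the arm and check the heel seating one last time.

step_arm(targets="0 0 -30 0 0 0;0 30 -60 0 0 0;0 80 -80 0 0 0;0 130 -80 0 0 0;0 180 -80 0 0 0;0 220 -80 0 0 0;0 240 -80 0 0 0;0 240 -80 0 0 0")

```text
time_s: 28.6
eef_pos: [0.5034, -0.3939, 0.2893]
eef_rot: [0.0, 0.997, 0.073, 0.0]
wrist_force: [-0.5, -0.7, -0.3]
opening: 0.599
```

Run:
```python
from h import *
c=optics.camera("top"); save(c["image"],"t22",(195,150,345,245),5)
s=optics.camera("scene"); save(s["image"],"s22",(180,150,340,260),5)
print(ctrl.get_obs()["eef_pos"],ctrl.get_obs()["wrist_force"])
```

```text
[ 0.50360983 -0.39183831  0.28942023] [0.09815392 0.79739895 0.30051674]
```

View pics/t22.png

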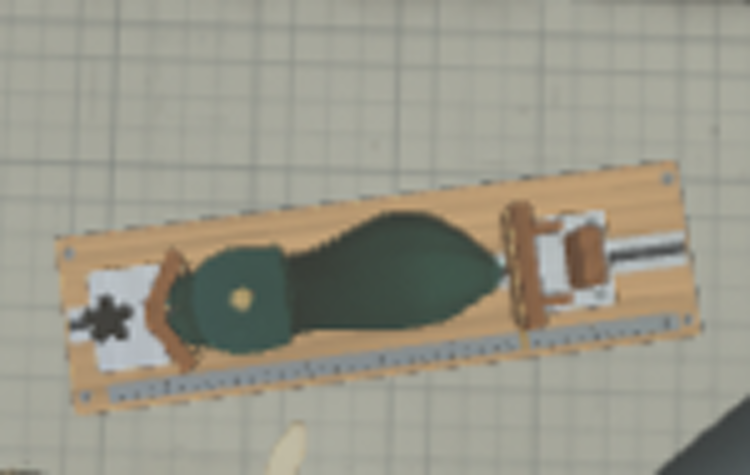

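View pics/s22.png

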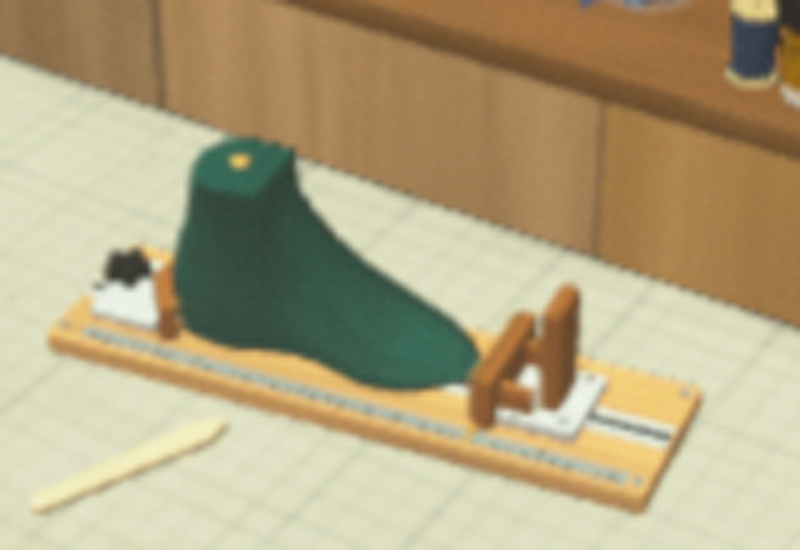

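The top view shows the heel touching the V (crop ~(175,300)), the toe at (503,270) pointing at the middle of the stop, and a small gap to the face. The scene view shows the last upright and the arm clear. I'll hand it in.

```bash
python3 -c "
from h import *
print(ticket.hand_in()); print(ctrl.get_obs()['time_s'])"
```

```text
the job is handed in; nothing more can be done
None
the job is handed in; nothing more can be done
```

The last stands upright on the board with its heel in the V, and the toe stop is set about 5 mm from the toe. I handed in at about 28.7 s, within the 51 s limit. No verdict was reported.

**Seating the last:** My first try at pushing it back dragged on the board, with about 9 N building up. I lifted it a few millimetres, carried it back to the V, set it down and let go. The toe tip then lay within 1 mm of the track slot.

**Setting the stop:** I slid it up by its grip. Force rose from 4–5 N while sliding to 16 N, while the stop barely moved, so I took the last as nipped. I then eased the stop back and released it.

**Gap at the toe:** The three measures differ slightly:

| Measure | Gap |
|---|---|
| Arm travel back from contact | 5.0 mm |
| Camera, cork face to toe | 5–6 mm |
| Camera, grip top less 48 mm | 4.6 mm |

**Last checks:** The top view showed the heel still in the V and the toe pointing at the middle of the stop, and the arm was touching nothing. I did not go near the bottle or the tin. I did not test lifting the last out.

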